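# Put a pair of stacked heels to press

### The job

Set up the pair of freshly cemented stacked heels for pressing: stand them on the pressing board beside its fixed stop, in a row along the middle line and square to it, flat breasts facing each other, a finger's width (about 15 mm) between neighbours, and close the row with the loose stop block that is as tall as the heels. Then lay the wooden caul along the row on top of it, level and reaching over both stops, and stand the weight in the caul's ring. Set everything down gently without dropping it, and leave the low stop block, the jar and the black tape roll where they are.

Things in the scene. Friction and masses are not known exactly. Their poses are not given: they have to be found in the camera images.
- board: pressing board fixed to the bench: plywood, 110 x 300 x 15 mm, with a pencilled middle line along its length. Origin at the centre of its underside (on the bench, z = 0), x across it, y along it, z up; its upper face is at z = 0.015. An aluminium stop is screwed on near its +y end
- fixed_stop (a point): centre of the board's fixed stop: aluminium block, 56 (x) x 28 (y) x 32 (high) mm, two screw heads in its top; at x = 0, y = 0.110 of the board, half-way up, 31 mm above the bench (its top is at 47 mm); axes as the board's. The row of heels begins on its -y side
- heel_1_center (a point): stacked heel, a brown D-shaped block of eight leatherboard layers, 56 (x) x 62 (y) x 32 (high) mm; point at its centre, half-way up. The flat breast is its -y face, the rounded back points to +y; the two sides that face +x and -x are flat and parallel for 34 mm from the breast, i.e. from y = -0.031 to y = 0.003: grip it there, across x. About 0.1 kg
- heel_2_center (a point): the other heel of the pair, same shape, size and axes as the first; the two may change places
- tall_stop_center (a point): loose aluminium stop block as tall as the heels, 56 (x) x 28 (y) x 32 (high) mm, two small holes in its top; point at its centre, half-way up; about 0.14 kg. It stands with its x across the board like the fixed stop
- low_stop_center (a point): another aluminium stop block, too low for this job: 80 (x) x 28 (y) x 16 (high) mm; point at its centre, half-way up. Stays where it is
- caul_center (a point): caul: straight light beech bar, 62 (x) x 250 (y) x 20 (high) mm, about 0.22 kg, lying flat; point at its centre, half-way up. On the middle of its top is a steel ring, 58 mm outside, 52 mm inside, 4 mm high, the seat of the weight
- weight_center (a point): turned steel pressing weight standing upright, 90 mm high, about 0.8 kg; point on its axis, half-way up (45 mm above its foot). Below a spigot foot 42 mm across and 10 mm high (fits the caul's ring with 5 mm to spare all round), then a dark body 62 mm across up to 40 mm, then a round handle 24 mm across that thickens to 30 mm between 64 and 84 mm above the foot; lift it by that handle
- jar: clear screw-top jar with a pale lid, 64 mm across, 97 mm high, standing on the bench; origin at the centre of its underside. Stays where it is
- black_tape: roll of black tape lying flat, 58 mm across, 19 mm high; origin at the centre of its underside. Stays where it is
There are look-alikes about, which are no part of the job. Leave any orange or red look-alike of the part that bears heel_2_center alone. What is shaped like the part that bears weight_center but pink is not meant.

How it is judged:
By the outcome, as a careful person would: the job done as asked, in the order asked, and still so for the second after the job is handed in, with the robot touching nothing.
It also fails if it takes over 115 s, if anything falls off the work surface, if the arm or the gripper's body presses on something with over 40 N, if the wrist force passes 120 N, or if a joint passes its speed limit or range.

### The arm

A 7-joint arm with a two-finger parallel gripper is mounted at the origin on a cart in front of the work surface, level with it; the furniture and walls round the work are solid. World frame = base frame: x ahead of the robot, y to its left, z up, the work surface at z = 0. Lengths are in mm, angles in rad, forces in N, time in s.
With the tool pointing down it reaches from about 400 to 850 mm from the base axis. Payload 6.9 kg.
Tool frame: the origin (TCP) lies between the finger pads; the fingertips stand 22 mm ahead of it and the grasp point (between the pads) lies 3 mm ahead of it; z points along the fingers, y is the direction in which the jaws open and shut (so a half turn about z gives the same grasp; the last joint's range is limited). The gripper opens to 85 mm and grips with 20 to 120 N. Pads are 22 mm wide; open, the fingers measure 114 mm over their backs; the gripper's body (76 mm by 85 mm) begins 54 mm behind the grasp point. The pads swing forward as they close: fully open they stand 13 mm farther back than shut.
Start: joints at [-1.163, 0.507, -0.238, 1.5, 0.126, 1.149, -0.155], TCP at [186.39, 596.549, 253.275] pointing down, gripper open.
Joint ranges: [-3.08, 3.08], [-0.24, 2.05], [-1.43, 1.35], [0, 2.5], [-1.52, 4.66], [0.17, 1.96], [-2.89, 2.89]. Speed limits (rad/s): [2.39, 2.39, 3.14, 3.14, 3.14, 3.14, 3.14].

### API

Orientations are given as a unit quaternion [x, y, z, w].
In Python, from rig import bot, capture gives the robot as it stands.
- The arm moves only by the tool move_arm, never from a script. Its argument "motion" is a list of rows, each a list of 7 numbers: the turn, a rotation vector about the tool's x, y, z in degrees, then the shift along the tool's x, y, z in cm, then the closure, from 0 (fully open) to 1 (shut). In form: [[wx, wy, wz, dx, dy, dz, grip], ...]. A call has 1 to 10 rows; each row shifts and turns the pose as measured when the row begins, along the tool's axes as they then stand; what a row does not reach is not made up. A row lasts 1/10 s, in which the tool goes at most 50 mm and 8.59 degrees, less where a joint would pass 70% of its speed; a pose out of reach is approached as far as the arm can. A call is refused whole if a number of a shift passes 5 or a number of a turn 8.59, either way. A call with a gripper value outside its range is refused whole. The fingers move at their own pace and stop on an object; the grip force is fixed at half the most. Time passes only in rows, so rows that do not move let the fingers close. It gives the time, the measured TCP pose, the force and the opening at its end, in the units of the state.
- bot.observe(): the state, without advancing time (a new reading comes with each control period).
- capture(name): name is "side" or "top" or "wrist"; returns a dict with "img" (384x512x3 uint8, red, green, blue), "mtx" (3x3 intrinsics, pixels), "D" ([k1, k2, p1, p2, k3] as OpenCV has them; the pictures are not rectified), "R" (3x3) and "t" (3): a world point X has camera coordinates R X + t; the wrist camera has in their place "hand_eye" (4x4, takes a point from camera to tool coordinates, whose origin is the TCP and whose axes are the flange's). Camera axes: x right, y down, z forward; pixel columns grow to the right and rows downward; lengths in mm; the calibration is good to about 2 mm. A picture is of the moment at which its call begins: read the wrist's pose just before it. There is no depth.
- bot.hand_in(): hands the job in, once; it reports no verdict.
The state is a dict: "t": time; "qpos": joint angles; "dq": joint speeds; "joint_efforts": joint torques, N m; "position": TCP position; "eef_rot": TCP orientation; "force": force on the tool from outside, world axes, zero at the start; "torque": the same for the moment, N m; "finger_gap": finger opening in mm.
Only numpy, scipy, OpenCV 4.12 (cv2) and the standard library are available. Lean on these libraries where they do the work, as an engineer would, in place of code of your own. Each camera call takes 0.05 s, during which the arm holds its last target.

## Working session

There is one attempt and no reset: what is moved stays moved. The work goes in short steps, Python scripts to look and compute and a tool call to move; the robot and the scene stay as the last step left them, time stands still between calls to the robot, and variables do not carry over. Pictures are saved under pics/ and viewed, and the job is handed in when it is done.

Besides the shell and the picture viewer there is one more tool, called by a JSON object that holds its "api" and its "payload", one argument or row to a line. move_arm: Moves the arm, as the interface text tells. Its arguments: {"type":"object","properties":{"motion":{"type":"array"}},"required":["motion"]}

```bash
ls; mkdir -p pics; cat > h.py <<'E'
import numpy as np,cv2,json
from rig import bot,capture
from scipy.spatial.transform import Rotation as Ro
def shot(name,f):
    s=bot.observe(); c=capture(name)
    c={k:(np.array(v) if not isinstance(v,str) else v) for k,v in c.items()}
    if name=='wrist':
        T=np.eye(4);T[:3,:3]=Ro.from_quat(s['eef_rot']).as_matrix();T[:3,3]=s['position']
        M=np.linalg.inv(T@c['hand_eye']);c['R']=M[:3,:3];c['t']=M[:3,3]
    np.savez('pics/'+f+'.npz',**c)
    cv2.imwrite('pics/'+f+'.png',c['img'][:,:,::-1])
    return c
def load(f): return dict(np.load('pics/'+f+'.npz'))
def pix2w(c,uv,z):
    p=cv2.undistortPoints(np.array(uv,float).reshape(-1,1,2),c['mtx'],c['D'])[:,0]
    d=np.c_[p,np.ones(len(p))]@c['R']; o=-c['R'].T@c['t']
    return o+d*((np.broadcast_to(z,len(p))-o[2])/d[:,2])[:,None]
def w2pix(c,X):
    return cv2.projectPoints(np.array(X,float).reshape(-1,1,3),cv2.Rodrigues(c['R'])[0],c['t'],c['mtx'],c['D'])[0][:,0]
def crop(f,x0,y0,x1,y1,k,out):
    im=cv2.imread('pics/'+f+'.png')[y0:y1,x0:x1]
    cv2.imwrite('pics/'+out+'.png',cv2.resize(im,None,fx=k,fy=k,interpolation=cv2.INTER_CUBIC))
E
python3 - <<'E'
from h import *
for n in ['top','side','wrist']: 
    c=shot(n,n+'0'); print(n,-c['R'].T@c['t'],c['mtx'][0,0])
print(bot.observe())
E
```

```text
pics
top [ 354.10790594  -13.07066403 1268.56521548] 391.7579665224858
side [434.17237461 933.19119479 874.74407534] 364.9085204990522
wrist [115.21280115 618.85974596 373.29752828] 301.36362564466845
{'t': 0.15, 'qpos': array([-1.16250601,  0.50817259, -0.23754143,  1.50089346,  0.12568757,
        1.14891086, -0.15480881]), 'dq': array([ 0.00063909, -0.00161285, -0.00144968, -0.00362805, -0.00065061,
       -0.00032205,  0.00049009]), 'joint_efforts': array([-1.53681169e-03, -6.21019149e+01, -2.18929879e+00, -2.49841940e+01,
        1.25961512e-02,  9.03553708e-03, -2.66133696e-05]), 'position': array([186.32029961, 596.21381125, 252.61545159]), 'eef_rot': array([ 1.50822119e-01,  9.88560670e-01, -6.92167181e-04, -1.00990463e-04]), 'force': array([ 1.10641412,  0.0631072 , -0.12346477]), 'torque': array([ 0.02178263, -0.04563321,  0.03410583]), 'finger_gap': 85.32649447701188}
```

View pics/top0.png

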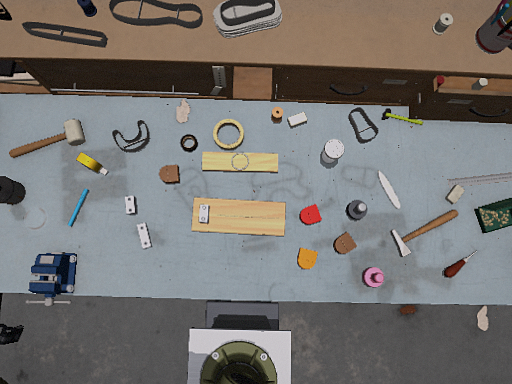

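View pics/side0.png

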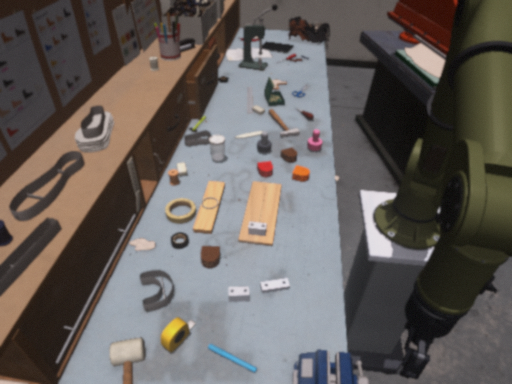

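View pics/wrist0.png

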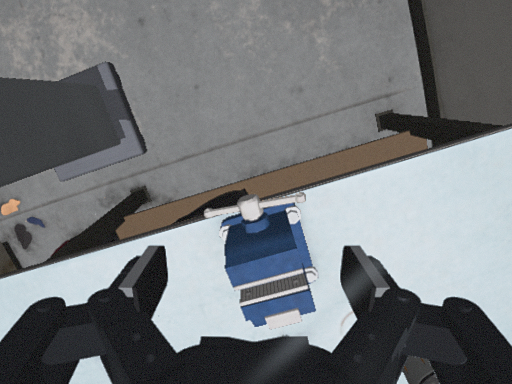

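```bash
python3 - <<'E'
from h import *
crop('top0',110,120,290,270,4.4,'c1')
crop('top0',280,120,420,300,3.3,'c2')
c=load('top0')
for n,uv,z in [('board',(239,216),15),('heelA',(170,173),32),('heelB',(345,243),32),('tall',(130,204),32),('low',(143,235),16),('caul',(240,161.5),20),('weight',(356,209),90),('jar',(333,150),97),('tape',(189,142),19),('fs',(204,213),47)]:
    print(n,pix2w(c,[uv],z)[0].round())
E
```

```text
board [506.  15.  15.]
heelA [637. 242.  32.]
heelB [ 428. -324.   32.]
tall [532. 362.  32.]
low [436. 318.  16.]
caul [685.  17.  20.]
weight [ 529. -344.   90.]
jar [ 712. -273.   97.]
tape [747. 188.  19.]
fs [508. 124.  47.]
```

View pics/c1.png

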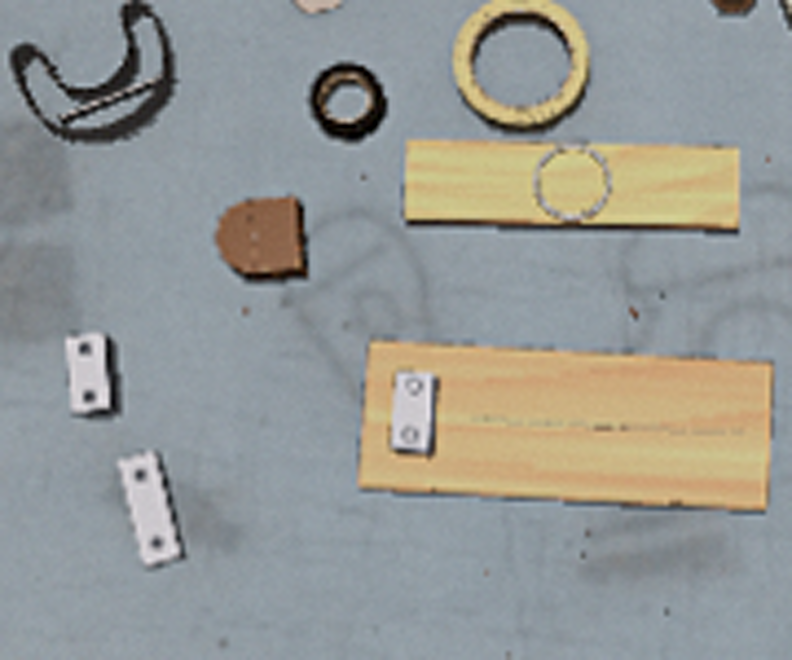

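View pics/c2.png

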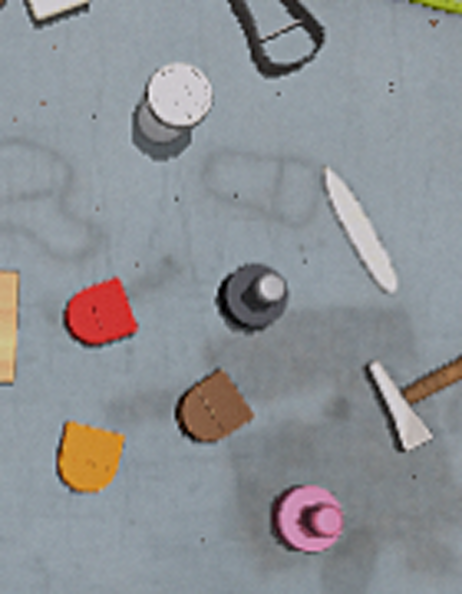

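Candidates:
- Heels: brown (170,174) and brown (345,243) fit. Red (311,214) and orange (307,258) are the excluded look-alikes.
- Weight: dark (357,210) fits. Pink (373,277) is excluded.
- Stop blocks: (130,204) is the 56 mm tall one. (143,235), about 27 px long, is the 80 mm low one.
- The clear jar is at (333,150) and the tape at (189,142).

I'm moving over the left half for a close wrist view.

{"api": "move_arm", "payload": {
  "motion": [
    [0,0,0,-4.1,-2.3,0,0],
    [0,0,0,-4.1,-2.3,0,0],
    [0,0,0,-4.1,-2.3,0,0],
    [0,0,0,-4.1,-2.3,0,0],
    [0,0,0,-4.1,-2.3,0,0],
    [0,0,0,-4.1,-2.3,0,0],
    [0,0,0,-4.1,-2.3,0,0],
    [0,0,0,-4.1,-2.3,0,0],
    [0,0,0,-4.1,-2.3,0,0],
    [0,0,0,-4.1,-2.3,0,0]
  ]
}}

```text
t: 1.15
position: [514.2, 249.6, 248.2]
eef_rot: [0.143, 0.99, -0.001, -0.003]
force: [0.9, 0.9, 1.0]
finger_gap: 85.1
```

{"api": "move_arm", "payload": {
  "motion": [
    [0,0,8.5,0,0,-2.0,0],
    [0,0,8.5,0,0,-2.0,0],
    [0,0,8.5,0,0,-2.0,0],
    [0,0,8.5,0,0,-2.0,0],
    [0,0,8.5,0,0,-1.0,0],
    [0,0,8.5,0,0,0,0],
    [0,0,8.5,0,0,0,0],
    [0,0,8.5,0,0,0,0],
    [0,0,6,0,0,0,0]
  ]
}}

```text
t: 2.05
position: [521.0, 237.2, 338.6]
eef_rot: [0.718, 0.696, -0.006, -0.001]
force: [-0.3, -0.7, -0.0]
finger_gap: 85.1
```

```bash
python3 - <<'E'
from h import *
s=bot.observe();print(s['position'],s['eef_rot'].round(3),s['qpos'].round(2))
c=shot('wrist','w1');print(c['hand_eye'].round(2), -c['R'].T@c['t'])
E
```

```text
[520.99111438 237.23792784 338.60270112] [ 0.718  0.696 -0.006 -0.001] [-0.57  0.37  0.14  1.48 -0.05  1.3  -0.45]
[[  -0.     -0.96   -0.29   75.31]
 [   1.     -0.     -0.      0.61]
 [   0.     -0.29    0.96 -120.77]
 [   0.      0.      0.      1.  ]] [525.12452199 313.33819078 458.80860348]
```

View pics/w1.png

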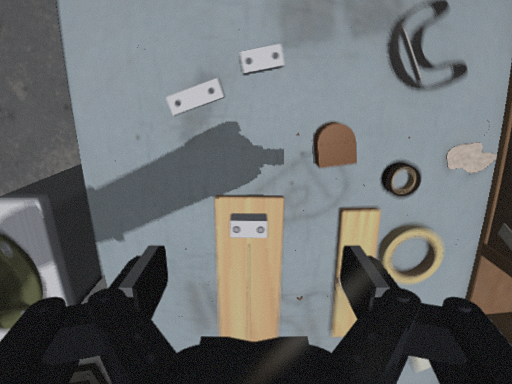

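The view shows the tall stop at (262,58), the low stop at (195,96), heel A at (335,145), the board's fixed stop at (248,227) and the caul at (357,270). I'll enlarge to pick corners.

```bash
python3 - <<'E'
from h import *
crop('w1',200,30,300,90,8,'d1'); crop('w1',300,110,370,180,8,'d2'); crop('w1',205,185,295,345,3.7,'d3')
E
```

```text
(no output)
```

View pics/d1.png

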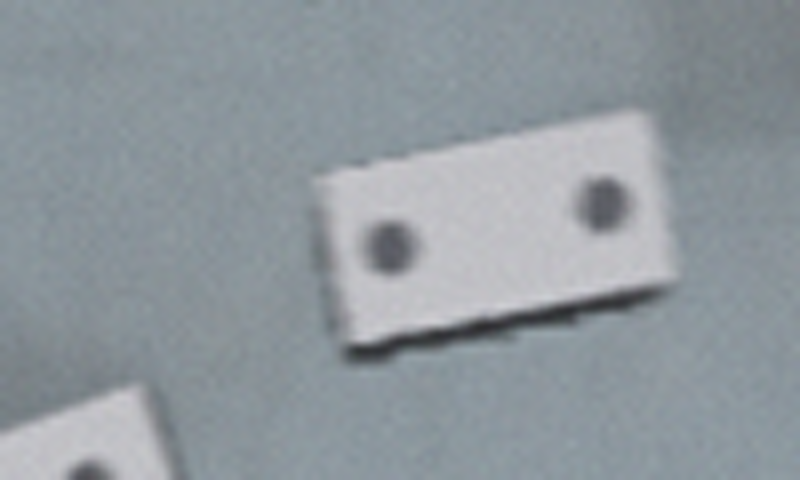

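View pics/d2.png

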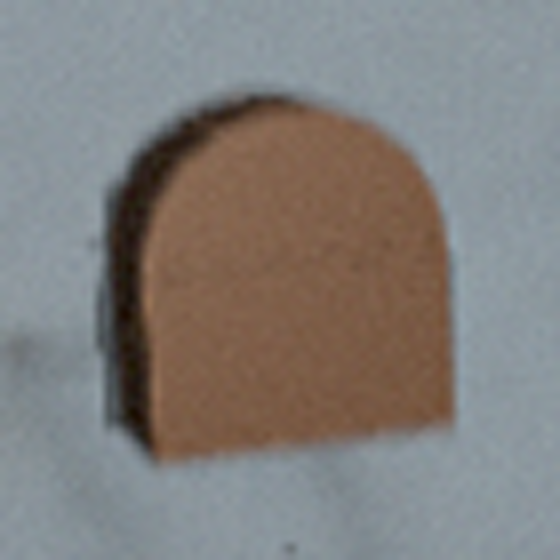

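View pics/d3.png

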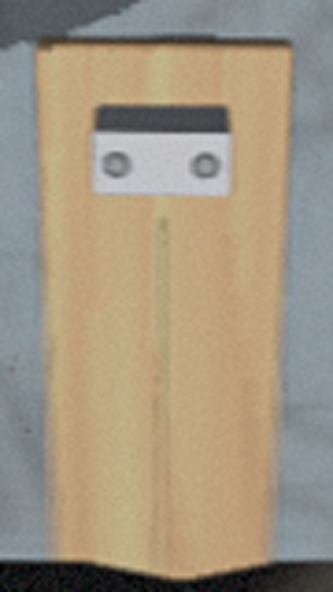

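```bash
cat >> h.py <<'E'
def unc(p,x0,y0,k): p=np.array(p,float); return np.c_[x0+(p[:,0]+.5)/k-.5, y0+(p[:,1]+.5)/k-.5]
def fit2d(P,Q): # model P -> world Q rigid
    P=np.array(P,float);Q=np.array(Q)[:,:2];p=P.mean(0);q=Q.mean(0)
    A=(P-p);B=(Q-q);a=np.arctan2((A[:,0]*B[:,1]-A[:,1]*B[:,0]).sum(),(A*B).sum())
    R=np.array([[np.cos(a),-np.sin(a)],[np.sin(a),np.cos(a)]]);t=q-R@p
    r=Q-(P@R.T+t)
    return t,np.degrees(a),np.linalg.norm(r,axis=1)
E
python3 - <<'E'
from h import *
c=load('w1')
W=lambda p,a,z: pix2w(c,unc(p,*a),z)
t=W([(322,178),(645,108),(675,285),(350,347)],(200,30,8),32)
print('tall',t.round(1)[:,:2].tolist(),fit2d([(-28,14),(28,14),(28,-14),(-28,-14)],t))
h=W([(157,462),(452,428),(145,250),(447,250),(300,105)],(300,110,8),32)
print('A',h.round(1)[:,:2].tolist(), fit2d([(-28,-31),(28,-31)],h[:2]))
f=W([(92,132),(230,132),(232,194),(92,194)],(205,185,3.7),47)
print('fs',f.round(1)[:,:2].tolist(),fit2d([(-28,124),(28,124),(28,96),(-28,96)],f))
b=W([(38,48),(290,44),(52,560),(274,560)],(205,185,3.7),15)
print('b',b.round(1)[:,:2].tolist(),fit2d([(-55,150),(55,150)],b[:2]))
m=(b[0]+b[1])/2,(b[2]+b[3])/2; d=m[0]-m[1]; print(np.degrees(np.arctan2(-d[0],d[1])))
l=W([(163,220),(157,560)],(205,185,3.7),15);print(l); d=l[0]-l[1];print(np.degrees(np.arctan2(-d[0],d[1])))
E
```

```text
tall [[503.8, 373.4], [557.0, 382.6], [561.6, 354.9], [507.4, 346.7]] (array([532.44298429, 364.39262665]), np.float64(9.10060343717275), array([1.26970414, 0.91082886, 0.67146177, 0.6350622 ]))
A [[612.2, 214.7], [665.8, 219.7], [608.9, 253.1], [662.8, 251.9], [635.3, 277.8]] (array([636.09172276, 248.03163093]), np.float64(5.342030237501177), array([1.08742503, 1.08742503]))
fs [[479.3, 141.5], [534.5, 140.1], [534.8, 112.8], [477.8, 114.2]] (array([503.94413072,  17.20305445]), np.float64(-1.3905968224574485), array([0.50137775, 0.5988296 , 0.64699621, 0.5914225 ]))
b [[455.1, 166.9], [561.0, 165.8], [442.0, -104.9], [553.6, -106.9]] (array([506.57543979,  16.37218587]), np.float64(-0.5702036905623868), array([2.06215075, 2.06215075]))
-2.1556547649373443
[[ 504.8746495    85.30832195   15.        ]
 [ 494.92196667 -105.57978858   15.        ]]
-2.9846323612168226
```

```bash
cat >> h.py <<'E'
def plan(x,y,z,yaw):
    """yaw = world angle deg of tool y (jaw) axis modulo 180, tool down"""
    s=bot.observe();R=Ro.from_quat(s['eef_rot']).as_matrix()
    d=(np.array([x,y,z])-s['position'])@R/10
    cy=np.degrees(np.arctan2(R[1,1],R[0,1])); dy=(yaw-cy+90)%180-90
    tilt=np.degrees(np.array([R[0,2],R[1,2]]))
    # rotation vec to target
    a=np.radians(cy+dy); Rt=np.array([[np.sin(-a)*-1*-1*-1,np.cos(a),0],[np.cos(a),np.sin(a),0],[0,0,-1]]).astype(float)
    Y=np.array([np.cos(a),np.sin(a),0]);Z=np.array([0,0,-1.]);X=np.cross(Y,Z);Rt=np.c_[X,Y,Z]
    rv=np.degrees(Ro.from_matrix(R.T@Rt).as_rotvec())
    print('t',round(s['t'],2),'pos',s['position'].round(1),'yaw',cy.round(2),'q7',s['qpos'][6].round(2),'gap',s['finger_gap'].round(1),'F',s['force'].round(1))
    print('shift cm',d.round(2),'rot',rv.round(2))
E
python3 - <<'E'
from h import *
plan(637.4,234.2,120,5.2)
E
```

```text
Traceback (most recent call last):
  File "h.py", line 40, in plan
    print('t',round(s['t'],2),'pos',s['position'].round(1),'yaw',cy.round(2),'q7',s['qpos'][6].round(2),'gap',s['finger_gap'].round(1),'F',s['force'].round(1))
                                                                                                              ^^^^^^^^^^^^^^^^^^^^^
AttributeError: 'float' object has no attribute 'round'
```

```bash
sed -i "s/s\['finger_gap'\].round(1)/round(s['finger_gap'],1)/; /np.sin(-a)/s/ Rt=.*$//" h.py
python3 - <<'E'
from h import *
plan(637.4,234.2,120,5.2)
E
```

```text
t 2.1 pos [521.  237.3 338.5] yaw -2.03 q7 -0.45 gap 85.6 F [ 0.2 -0.4 -0.6]
shift cm [ 0.26 11.87 21.73] rot [-0.62  0.38 -7.23]
```

{"api": "move_arm", "payload": {
  "motion": [
    [-0.6,0.4,-7.2,0.1,2.4,4.3,0],
    [0,0,0,0.1,2.4,4.3,0],
    [0,0,0,0.1,2.4,4.3,0],
    [0,0,0,0,2.4,4.3,0],
    [0,0,0,0,2.3,4.3,0],
    [0,0,0,0,0,0,0]
  ]
}}

```text
t: 2.7
position: [643.2, 251.3, 117.0]
eef_rot: [0.666, 0.746, 0.002, -0.0]
force: [-0.9, -0.3, 0.1]
finger_gap: 85.3
```

```bash
python3 - <<'E'
from h import *
plan(637.4,234.2,25,5.2)
c=shot('wrist','w2')
a=np.radians(5.2);R=np.array([[np.cos(a),-np.sin(a)],[np.sin(a),np.cos(a)]])
P=[(-28,-31),(28,-31),(28,3),(-28,3),(0,31)]
print(w2pix(c,np.c_[np.array(P)@R.T+[636.2,248.1],[32]*5]).round(1).tolist())
E
```

```text
t 2.7 pos [643.2 251.3 117. ] yaw 6.42 q7 -0.23 gap 85.3 F [-0.9 -0.3  0.1]
shift cm [-1.67 -0.79  9.2 ] rot [ 0.17 -0.21  1.22]
[[205.7, 249.3], [279.2, 250.7], [281.4, 208.7], [204.4, 207.3], [243.4, 170.3]]
```

View pics/w2.png

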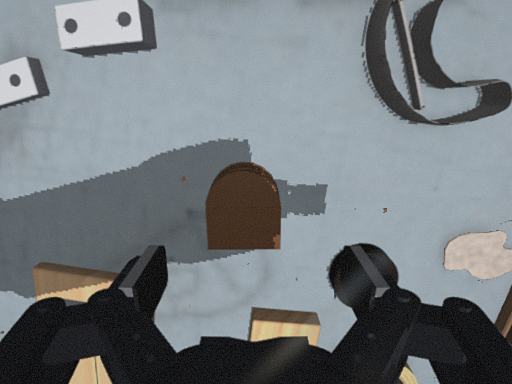

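{"api": "move_arm", "payload": {
  "motion": [
    [0,0,0,-1.7,-0.7,2.5,0],
    [0,0,0,0,0,2.5,0],
    [0,0,0,0,0,0,0]
  ]
}}

```text
t: 3.05
position: [639.9, 236.0, 74.6]
eef_rot: [0.664, 0.748, 0.008, 0.001]
force: [-0.2, 1.2, 0.2]
finger_gap: 85.2
```

```bash
python3 - <<'E'
from h import *
plan(638,234.2,25,6)
E
```

```text
t 3.05 pos [639.9 236.   74.6] yaw 6.75 q7 -0.2 gap 85.2 F [-0.2  1.2  0.2]
shift cm [-0.2  -0.27  4.95] rot [ 0.74 -0.47  0.75]
```

{"api": "move_arm", "payload": {
  "motion": [
    [0.7,-0.4,0.7,-0.2,-0.2,2.5,0],
    [0,0,0,0,0,2.0,0],
    [0,0,0,0,0,0.6,0],
    [0,0,0,0,0,0,0]
  ]
}}

```text
t: 3.45
position: [642.4, 237.0, 34.3]
eef_rot: [0.667, 0.745, 0.007, 0.002]
force: [0.5, -0.4, -0.6]
finger_gap: 85.6
```

```bash
python3 - <<'E'
from h import *
plan(638,234.2,25,6)
E
```

```text
t 3.45 pos [642.4 237.   34.3] yaw 6.29 q7 -0.21 gap 85.6 F [ 0.5 -0.4 -0.6]
shift cm [-0.23 -0.48  0.92] rot [ 0.79 -0.33  0.29]
```

{"api": "move_arm", "payload": {
  "motion": [
    [0.8,-0.4,0.2,-0.25,-0.5,0.9,0],
    [0,0,0,0,0,0,0]
  ]
}}

```text
t: 3.65
position: [638.9, 234.7, 28.5]
eef_rot: [0.668, 0.744, 0.001, 0.001]
force: [0.1, -0.4, -0.1]
finger_gap: 85.2
```

```bash
python3 - <<'E'
from h import *
plan(638,234.2,25,6)
E
```

```text
t 3.65 pos [638.9 234.7  28.5] yaw 6.14 q7 -0.21 gap 85.2 F [ 0.1 -0.4 -0.1]
shift cm [-0.04 -0.1   0.35] rot [0.19 0.02 0.14]
```

{"api": "move_arm", "payload": {
  "motion": [
    [0,0,0,0,-0.1,0.4,0],
    [0,0,0,0,0,0,1],
    [0,0,0,0,0,0,1],
    [0,0,0,0,0,0,1],
    [0,0,0,0,0,0,1],
    [0,0,0,0,0,0,1]
  ]
}}

```text
t: 4.25
position: [638.9, 235.0, 26.5]
eef_rot: [0.668, 0.744, 0.002, 0.002]
force: [-0.6, -0.5, -1.1]
finger_gap: 54.9
```

```bash
python3 - <<'E'
from h import *
plan(638,234.2,25,6)
E
```

```text
t 4.25 pos [638.9 235.   26.5] yaw 6.15 q7 -0.21 gap 54.9 F [-0.6 -0.5 -1.1]
shift cm [-0.07 -0.1   0.15] rot [ 0.36 -0.03  0.15]
```

{"api": "move_arm", "payload": {
  "motion": [
    [0,0,0,0,0,-1.5,1],
    [0,0,0,0,0,-4,1],
    [0,0,0,0,0,-4,1],
    [0,0,0,-2,-2.5,-3,1],
    [0,0,0,-3,-3,-2,1],
    [0,0,8,-3.5,-3,0,1],
    [0,0,0,-3.5,-3,0,1],
    [0,0,0,-2.5,-2,0,1],
    [0,0,0,0,0,0,1]
  ]
}}

```text
t: 5.15
position: [506.4, 78.6, 183.0]
eef_rot: [0.72, 0.694, 0.005, 0.003]
force: [0.8, -0.0, -1.1]
finger_gap: 55.2
```

```bash
python3 - <<'E'
from h import *
plan(507,90,170,-2.5)
c=shot('wrist','w3')
E
```

```text
t 5.15 pos [506.4  78.6 183. ] yaw -2.12 q7 -0.15 gap 55.2 F [ 0.8 -0.  -1.1]
shift cm [1.13 0.01 1.3 ] rot [ 0.66 -0.22  0.38]
```

View pics/w3.png

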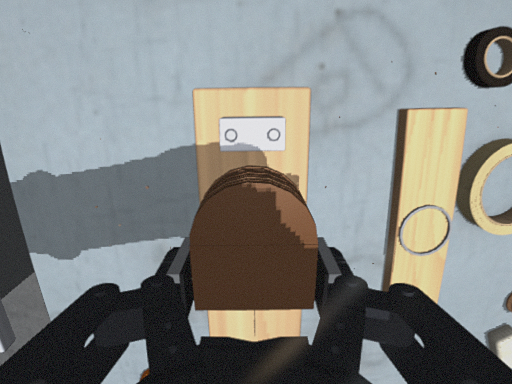

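The heel is in hand, with the fixed stop at (252,133) and the board's end edge at rows 87–88. I'll crop to fit the board pose.

```bash
python3 - <<'E'
from h import *
crop('w3',180,75,325,185,5.4,'e1'); crop('w3',170,290,340,345,4.6,'e2')
E
```

```text
(no output)
```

View pics/e1.png

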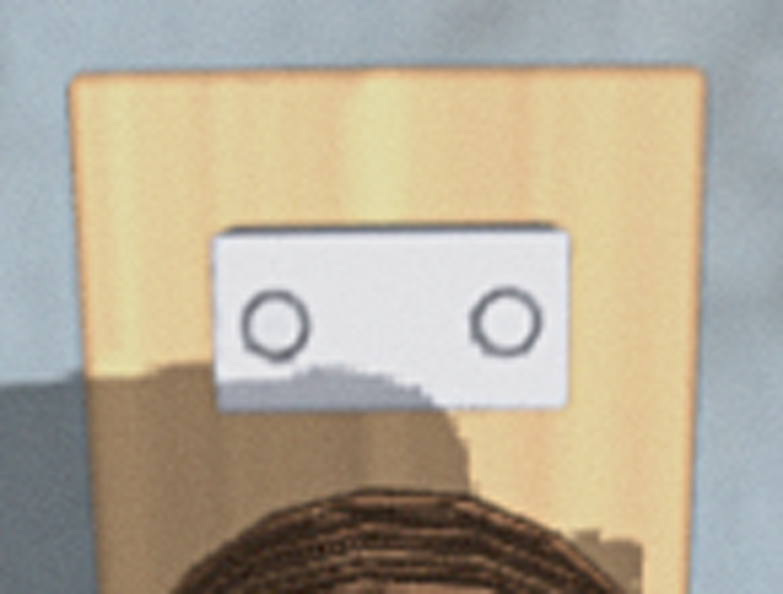

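View pics/e2.png

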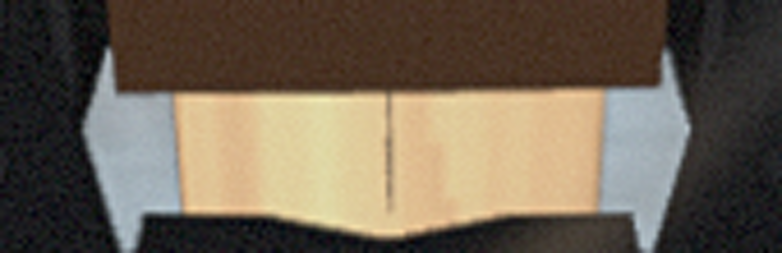

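```bash
python3 - <<'E'
from h import *
from scipy.optimize import least_squares
c=load('w3')
A=(180,75,5.4);B=(170,290,4.6)
fs=pix2w(c,unc([(214,235),(570,231),(568,407),(218,410)],*A),47)
bc=pix2w(c,unc([(70,76),(706,70)],*A),15)
be=pix2w(c,unc([(98,560),(690,560)],*A),15)
bf=pix2w(c,unc([(176,100),(604,100),(182,205),(599,205)],*B),15)
ml=pix2w(c,unc([(389,100),(389,205)],*B),15)
print(fs[:,:2].round(1).tolist(),fit2d([(-28,124),(28,124),(28,96),(-28,96)],fs))
print(bc[:,:2].round(1).tolist(),be[:,:2].round(1).tolist(),bf[:,:2].round(1).tolist(),ml[:,:2].round(1).tolist())
def res(p,full=False):
    a=np.radians(p[2]);R=np.array([[np.cos(a),-np.sin(a)],[np.sin(a),np.cos(a)]])
    L=lambda Q:(Q[:,:2]-p[:2])@R
    r=[(L(fs)-[(-28,124),(28,124),(28,96),(-28,96)]).ravel(),(L(bc)-[(-55,150),(55,150)]).ravel(),L(be)[:,0]-[-55,55],L(bf)[:,0]-[-55,55,-55,55],L(ml)[:,0]]
    return np.concatenate(r)
s=least_squares(res,[505,17,-2]);print(s.x,s.fun.round(1))
# top camera check
t=load('top0'); k=4.4
tb=pix2w(t,unc([(372,341),(773,364),(768,511),(360,488)],110,120,4.4),15)
print('top',fit2d([(55,150),(55,-150),(-55,-150),(-55,150)],tb))
E
```

```text
[[481.8, 141.3], [536.7, 139.8], [536.1, 112.5], [480.6, 114.2]] (array([505.55636921,  17.02055371]), np.float64(-1.69816596809788), array([0.72596643, 0.57601304, 0.44430898, 0.43943852]))
[[455.8, 167.4], [563.8, 164.3]] [[453.3, 82.7], [561.8, 78.4]] [[449.7, -75.5], [557.4, -80.4], [448.3, -108.8], [556.7, -113.9]] [[503.2, -77.6], [502.0, -110.9]]
[505.83869061  16.64410645  -1.54161401] [ 0.6  0.  -0.4 -0.  -0.3  0.6  0.2  0.8  0.9 -0.7 -1.1 -0.8  0.7 -0.7
  1.4 -0.9  0.8 -0.7 -0.1 -0.4]
top (array([504.74759977,  15.26315055]), np.float64(-1.5516245490015455), array([2.00971621, 2.39511874, 1.56814322, 1.94678704]))
```

```bash
cat >> h.py <<'E'
BO=np.array([505.8,16.6]);BA=-1.55
def bw(X,Y):
    a=np.radians(BA);return BO+np.array([np.cos(a)*X-np.sin(a)*Y,np.sin(a)*X+np.cos(a)*Y])
def wb(P):
    a=np.radians(BA);R=np.array([[np.cos(a),-np.sin(a)],[np.sin(a),np.cos(a)]]);return (np.array(P)[...,:2]-BO)@R
E
python3 - <<'E'
from h import *
c=load('w3');B=(170,290,4.6)
p=pix2w(c,unc([(118,92),(660,86)],*B),188.5);print(p, np.degrees(np.arctan2(*(p[1]-p[0])[[1,0]])))
print(bw(0,36.7))
plan(*bw(0,36.7),100,-1.55)
E
```

```text
[[479.19909851  63.14994007 188.5       ]
 [533.57804968  61.4015641  188.5       ]] -1.8415225944658176
[506.79270945  53.28657149]
t 5.2 pos [507.9  80.5 183.2] yaw -2.04 q7 -0.15 gap 54.4 F [-0.2 -0.8 -1.4]
shift cm [-2.77 -0.13  8.31] rot [ 0.76 -0.29 -0.48]
```

{"api": "move_arm", "payload": {
  "motion": [
    [0.7,-0.3,-0.4,-1.4,-0.1,3.0,1],
    [0,0,0,-1.4,0,3.0,1],
    [0,0,0,0,0,2.0,1],
    [0,0,0,0,0,0,1],
    [0,0,0,0,0,0,1]
  ]
}}

```text
t: 5.7
position: [513.2, 57.3, 105.3]
eef_rot: [0.715, 0.699, 0.006, 0.002]
force: [0.3, 0.1, 0.0]
finger_gap: 54.8
```

```bash
python3 - <<'E'
from h import *
plan(*bw(0,36.5),42,-1.55);plan(*bw(0,36.5),42,-1.55)
E
```

```text
t 5.7 pos [513.2  57.3 105.3] yaw -1.33 q7 -0.07 gap 54.8 F [0.3 0.1 0. ]
shift cm [-0.47 -0.7   6.32] rot [ 0.66 -0.28  0.23]
t 5.7 pos [513.2  57.3 105.3] yaw -1.33 q7 -0.07 gap 54.8 F [0.3 0.1 0. ]
shift cm [-0.47 -0.7   6.32] rot [ 0.66 -0.28  0.23]
```

{"api": "move_arm", "payload": {
  "motion": [
    [0.6,-0.3,0.2,-0.4,-0.7,2.0,1],
    [0,0,0,0,-0.1,2.0,1],
    [0,0,0,0,0,0,1]
  ]
}}

```text
t: 6.0
position: [509.4, 56.6, 68.3]
eef_rot: [0.715, 0.699, 0.004, 0.002]
force: [0.0, -0.4, -0.7]
finger_gap: 55.0
```

```bash
python3 - <<'E'
from h import *
plan(*bw(0,36.5),42,-1.55)
E
```

```text
t 6.0 pos [509.4  56.6  68.3] yaw -1.34 q7 -0.06 gap 55.0 F [ 0.  -0.4 -0.7]
shift cm [-0.36 -0.28  2.63] rot [ 0.47 -0.12  0.21]
```

{"api": "move_arm", "payload": {
  "motion": [
    [0.5,-0.1,0.2,-0.4,-0.3,1.2,1],
    [0,0,0,0,0,0.5,1],
    [0,0,0,0,0,0,1]
  ]
}}

```text
t: 6.3
position: [508.7, 53.7, 53.1]
eef_rot: [0.716, 0.698, 0.002, 0.001]
force: [-0.4, -0.7, -0.4]
finger_gap: 55.1
```

```bash
python3 - <<'E'
from h import *
plan(*bw(0,36.5),42,-1.55)
E
```

```text
t 6.3 pos [508.7  53.7  53.1] yaw -1.47 q7 -0.05 gap 55.1 F [-0.4 -0.7 -0.4]
shift cm [-0.07 -0.2   1.11] rot [ 0.21 -0.08  0.08]
```

{"api": "move_arm", "payload": {
  "motion": [
    [0.2,-0.1,0.1,-0.1,-0.25,0.5,1],
    [0,0,0,0,0,0.3,1],
    [0,0,0,0,0,0,1]
  ]
}}

```text
t: 6.6
position: [506.8, 52.8, 45.5]
eef_rot: [0.717, 0.697, 0.001, 0.001]
force: [-0.5, 0.5, -0.8]
finger_gap: 54.9
```

```bash
python3 - <<'E'
from h import *
plan(*bw(0,36.5),42,-1.55)
E
```

```text
t 6.6 pos [506.8  52.8  45.5] yaw -1.58 q7 -0.05 gap 54.9 F [-0.5  0.5 -0.8]
shift cm [ 0.03 -0.    0.35] rot [ 0.09  0.   -0.03]
```

{"api": "move_arm", "payload": {
  "motion": [
    [0.1,0,0,0,0,0.2,1],
    [0,0,0,0,0,0.1,1],
    [0,0,0,0,0,0.1,1],
    [0,0,0,0,0,0,1]
  ]
}}

```text
t: 7.0
position: [507.0, 52.8, 41.5]
eef_rot: [0.717, 0.697, 0.0, 0.0]
force: [-0.3, -0.5, -0.3]
finger_gap: 55.1
```

```bash
python3 - <<'E'
from h import *
plan(*bw(0,36.5),42,-1.55)
E
```

```text
t 7.0 pos [507.   52.8  41.5] yaw -1.59 q7 -0.05 gap 55.1 F [-0.3 -0.5 -0.3]
shift cm [ 0.03 -0.02 -0.05] rot [ 0.01 -0.   -0.04]
```

{"api": "move_arm", "payload": {
  "motion": [
    [0,0,0,0,0,0.05,1],
    [0,0,0,0,0,0.05,1],
    [0,0,0,0,0,0.05,1]
  ]
}}

```text
t: 7.3
position: [507.0, 52.8, 41.4]
eef_rot: [0.717, 0.697, 0.001, 0.0]
force: [-2.5, -0.7, 5.2]
finger_gap: 54.9
```

{"api": "move_arm", "payload": {
  "motion": [
    [0,0,0,0,0,0,0],
    [0,0,0,0,0,0,0],
    [0,0,0,0,0,0,0],
    [0,0,0,0,0,0,0],
    [0,0,0,0,0,-1.5,0],
    [0,0,0,0,0,-4,0],
    [0,0,0,0,0,-4,0],
    [0,0,0,0,0,-4,0],
    [0,0,0,0,0,-2,0]
  ]
}}

```text
t: 8.2
position: [505.1, 52.4, 198.4]
eef_rot: [0.717, 0.697, -0.003, -0.002]
force: [1.1, -0.3, 0.0]
finger_gap: 85.4
```

```bash
python3 - <<'E'
from h import *
plan(425,-324,200,-1.55)
c=shot('wrist','w4')
crop('w4',170,70,340,300,2.6,'f4')
E
```

```text
t 8.2 pos [505.1  52.4 198.4] yaw -1.61 q7 -0.1 gap 85.4 F [ 1.1 -0.3  0. ]
shift cm [-37.85  -6.95  -0.07] rot [-0.39  0.07 -0.06]
```

View pics/f4.png

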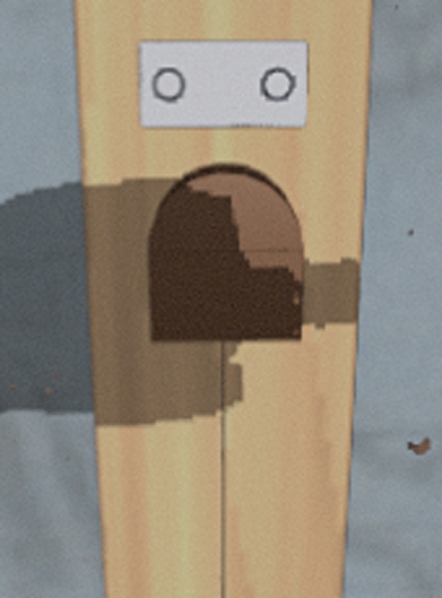

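```bash
python3 - <<'E'
from h import *
c=load('w4');A=(170,70,2.6)
f=pix2w(c,unc([(140,42),(307,41),(307,126),(141,127)],*A),47)
h=pix2w(c,unc([(151,341),(301,340),(226,173)],*A),47)
l=pix2w(c,unc([(223,350),(223,590)],*A),15)
print(wb(f).round(1).tolist());print(wb(h).round(1).tolist(),wb(l).round(1).tolist())
E
```

```text
[[-28.3, 123.3], [27.0, 123.6], [27.7, 95.9], [-28.6, 95.6]]
[[-27.2, 18.9], [27.8, 19.4], [0.3, 80.0]] [[-0.8, 4.2], [-0.8, -112.8]]
```

{"api": "move_arm", "payload": {
  "motion": [
    [-0.4,0,0,-4.7,-0.8,0,0],
    [0,0,0,-4.7,-0.8,0,0],
    [0,0,0,-4.7,-0.8,0,0],
    [0,0,0,-4.7,-0.8,0,0],
    [0,0,0,-4.7,-0.8,0,0],
    [0,0,0,-4.7,-0.8,0,0],
    [0,0,0,-4.7,-0.8,0,0],
    [0,0,0,-4.7,-0.8,0,0],
    [0,0,0,-4.7,-0.8,0,0],
    [0,0,0,0,0,0,0]
  ]
}}

```text
t: 9.25
position: [422.6, -381.8, 198.8]
eef_rot: [0.714, 0.701, 0.003, 0.003]
force: [0.1, 0.1, 0.8]
finger_gap: 85.3
```

```bash
python3 - <<'E'
from h import *
plan(430,-324,200,-1.55)
c=shot('wrist','w5')
E
```

```text
t 9.25 pos [ 422.6 -381.8  198.8] yaw -1.06 q7 0.81 gap 85.3 F [0.1 0.1 0.8]
shift cm [ 5.79  0.63 -0.11] rot [0.52 0.01 0.49]
```

View pics/w5.png

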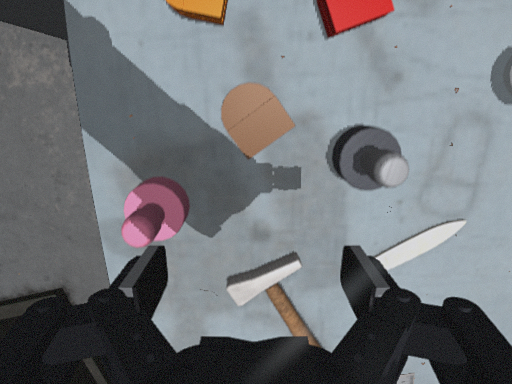

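Brown heel B is at (257,120) with its breast at lower right. The dark weight is at (368,155) and the pink look-alike at (155,210). Red and orange are at the top edge.

```bash
python3 - <<'E'
from h import *
crop('w5',205,70,310,170,6,'g5')
E
```

```text
(no output)
```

View pics/g5.png

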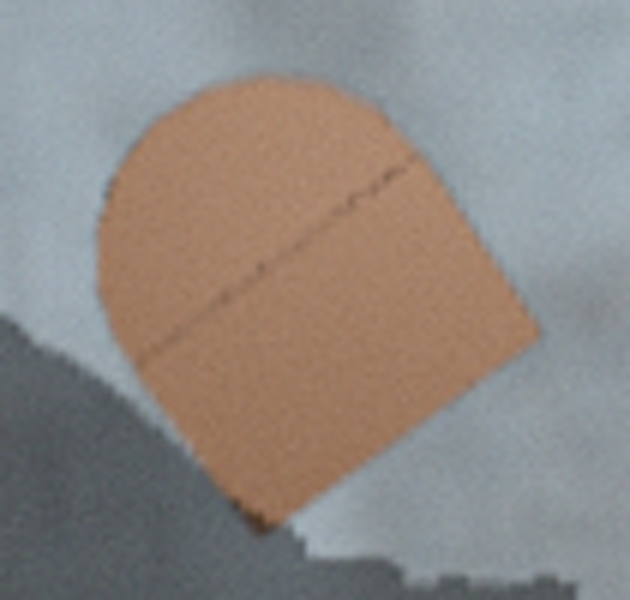

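```bash
python3 - <<'E'
from h import *
c=load('w5');A=(205,70,6)
p=pix2w(c,unc([(268,526),(540,334),(140,360),(414,158)],*A),32);print(p[:,:2].round(1).tolist(),np.linalg.norm(p[0]-p[1]))
t,a,r=fit2d([(-28,-31),(28,-31),(-28,3),(28,3)],p);print(t,a,r)
ar=np.radians(a); n=np.array([-np.sin(ar),np.cos(ar)])
b=(p[0]+p[1])[:2]/2; print('mid breast',b,'grip',b+17*n)
w=pix2w(c,[[391,168]],90);print('weight top',w)
q=b+17*n
plan(q[0],q[1],110,a)
E
```

```text
[[420.5, -359.3], [463.8, -329.7], [401.0, -332.5], [444.1, -302.8]] 52.459778061192324
[ 424.32168946 -319.58452933] 34.96130748793843 [2.20587767 1.44138169 1.52517907 2.24592216]
mid breast [ 442.13572986 -344.47505624] grip [ 432.39433677 -330.54288983]
weight top [[ 533.35244117 -359.08463063   90.        ]]
t 9.3 pos [ 423.9 -378.2  198.5] yaw -0.9 q7 0.8 gap 85.5 F [-0.   1.7 -0.1]
shift cm [4.76 0.69 8.87] rot [ 5.700e-01  1.000e-02 -3.586e+01]
```

{"api": "move_arm", "payload": {
  "motion": [
    [0,0,8.5,0,0,0,0],
    [0,0,8.5,0,0,0,0],
    [0,0,8.5,0,0,0,0],
    [0,0,8.5,0,0,0,0],
    [0,0,8.5,0,0,0,0],
    [0,0,8.5,0,0,0,0],
    [0,0,8.5,0,0,0,0],
    [0,0,8.5,0,0,0,0],
    [0,0,8.5,0,0,0,0],
    [0,0,8.5,0,0,0,0]
  ]
}}

```text
t: 10.3
position: [428.9, -361.7, 194.2]
eef_rot: [1.0, 0.029, 0.004, -0.008]
force: [0.5, 0.2, 0.3]
finger_gap: 85.3
```

{"api": "move_arm", "payload": {
  "motion": [
    [0,0,8.5,0,0,0,0],
    [0,0,8.5,0,0,0,0],
    [0,0,8.5,0,0,0,0],
    [0,0,8.5,0,0,0,0],
    [0,0,8.5,0,0,0,0],
    [0,0,8.5,0,0,0,0],
    [0,0,6,0,0,0,0],
    [0,0,0,0,0,0,0],
    [0,0,0,0,0,0,0]
  ]
}}

```text
t: 11.2
position: [435.3, -344.4, 190.0]
eef_rot: [0.89, -0.456, -0.004, -0.015]
force: [0.8, 0.1, -0.5]
finger_gap: 85.4
```

```bash
python3 - <<'E'
from h import *
plan(432.4,-330.5,120,35)
E
```

```text
t 11.2 pos [ 435.3 -344.4  190. ] yaw -144.23 q7 -1.28 gap 85.4 F [ 0.8  0.1 -0.5]
shift cm [-1.15 -0.41  7.04] rot [-1.35  1.21  0.78]
```

{"api": "move_arm", "payload": {
  "motion": [
    [-1.3,1.2,0.7,-1.1,-0.4,2.5,0],
    [0,0,0,0,0,2.5,0],
    [0,0,0,0,0,2,0],
    [0,0,0,0,0,0,0],
    [0,0,0,0,0,0,0]
  ]
}}

```text
t: 11.7
position: [434.0, -329.4, 119.1]
eef_rot: [0.891, -0.454, 0.001, -0.001]
force: [-0.5, -0.2, -0.7]
finger_gap: 85.5
```

```bash
python3 - <<'E'
from h import *
plan(432.4,-330.5,25,35)
c=shot('wrist','w6')
plan(432.4,-330.5,25,35)
E
```

```text
t 11.7 pos [ 434.  -329.4  119.1] yaw -143.98 q7 -1.22 gap 85.5 F [-0.5 -0.2 -0.7]
shift cm [-0.02  0.22  9.41] rot [-0.19 -0.06  1.02]
t 11.75 pos [ 434.1 -329.3  119.1] yaw -143.98 q7 -1.22 gap 85.4 F [-0.1 -0.2 -0. ]
shift cm [-0.01  0.24  9.41] rot [-0.2  -0.05  1.02]
```

View pics/w6.png

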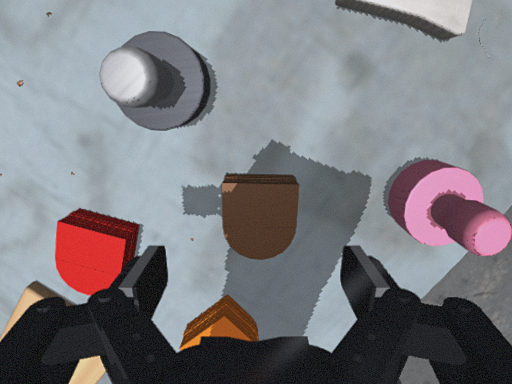

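```bash
python3 - <<'E'
from h import *
crop('w6',205,160,320,275,6,'g6')
c=load('w6')
p=pix2w(c,[(57,225),(130,238),(228,310),(460,215)],[32,32,32,40]);print(p.round(0).tolist())
s=bot.observe();R=Ro.from_quat(s['eef_rot']).as_matrix();print(((p-s['position'])@R).round(0).tolist())
E
```

```text
[[549.0, -227.0, 32.0], [497.0, -253.0, 32.0], [398.0, -243.0, 32.0], [309.0, -416.0, 40.0]]
[[-15.0, -153.0, 88.0], [-25.0, -96.0, 87.0], [-91.0, -22.0, 87.0], [-3.0, 152.0, 79.0]]
```

View pics/g6.png

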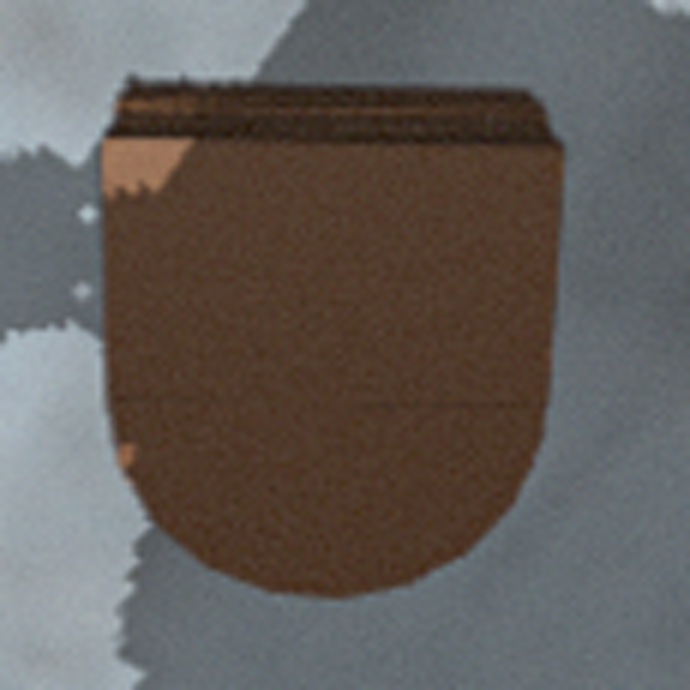

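```bash
python3 - <<'E'
from h import *
c=load('w6');A=(205,160,6)
p=pix2w(c,unc([(102,137),(563,146),(108,398),(550,405),(330,598)],*A),32)
s=bot.observe();R=Ro.from_quat(s['eef_rot']).as_matrix();print(((p-s['position'])@R).round(1).tolist())
# heel axes: in this image left corner is heel +x
t,a,r=fit2d([(28,-31),(-28,-31),(28,3),(-28,3),(0,31)],p);print(t,a,r)
ar=np.radians(a);g=t-14*np.array([-np.sin(ar),np.cos(ar)]);print(g)
plan(*g,25,a)
E
```

```text
[[18.9, -23.2, 87.2], [17.8, 31.8, 87.0], [-14.8, -23.6, 87.2], [-15.7, 31.6, 87.0], [-42.9, 4.3, 87.1]]
[ 423.78201122 -321.69187522] 35.42766931462743 [0.31730476 0.85464281 0.41009046 0.46966789 0.63312049]
[ 431.89745768 -333.09974657]
t 11.75 pos [ 434.1 -329.3  119.1] yaw -143.98 q7 -1.22 gap 85.4 F [-0.1 -0.2 -0. ]
shift cm [0.17 0.43 9.41] rot [-0.2  -0.05  0.59]
```

{"api": "move_arm", "payload": {
  "motion": [
    [-0.2,0,0.6,0.2,0.4,2.5,0],
    [0,0,0,0,0,2.5,0],
    [0,0,0,0,0,1.5,0],
    [0,0,0,0,0,0,0],
    [0,0,0,0,0,0,0]
  ]
}}

```text
t: 12.25
position: [435.4, -336.7, 58.5]
eef_rot: [0.89, -0.457, 0.006, 0.001]
force: [0.3, -0.0, 0.6]
finger_gap: 85.2
```

```bash
python3 - <<'E'
from h import *
plan(431.9,-333.1,25,35.4)
E
```

```text
t 12.25 pos [ 435.4 -336.7   58.5] yaw -144.36 q7 -1.14 gap 85.2 F [ 0.3 -0.   0.6]
shift cm [-0.53  0.08  3.35] rot [-0.23 -0.61  0.24]
```

{"api": "move_arm", "payload": {
  "motion": [
    [-0.2,-0.6,0.2,-0.6,0.1,1.8,0],
    [0,0,0,0,0,1.3,0],
    [0,0,0,0,0,0,0],
    [0,0,0,0,0,0,0]
  ]
}}

```text
t: 12.65
position: [432.4, -333.4, 28.1]
eef_rot: [0.889, -0.458, 0.002, -0.0]
force: [-0.4, -0.4, 0.2]
finger_gap: 85.5
```

```bash
python3 - <<'E'
from h import *
plan(431.9,-333.1,25,35.4)
E
```

```text
t 12.65 pos [ 432.4 -333.4   28.1] yaw -144.51 q7 -1.1 gap 85.5 F [-0.4 -0.4  0.2]
shift cm [-0.05  0.03  0.31] rot [-0.11 -0.21  0.09]
```

{"api": "move_arm", "payload": {
  "motion": [
    [-0.1,-0.2,0.1,0,0,0.2,0],
    [0,0,0,0,0,0,1],
    [0,0,0,0,0,0,1],
    [0,0,0,0,0,0,1],
    [0,0,0,0,0,0,1],
    [0,0,0,0,0,0,1]
  ]
}}

```text
t: 13.25
position: [432.9, -334.1, 27.2]
eef_rot: [0.889, -0.459, 0.001, 0.0]
force: [0.8, -1.2, -0.7]
finger_gap: 54.8
```

```bash
python3 - <<'E'
from h import *
plan(431.9,-333.1,25,35.4)
E
```

```text
t 13.25 pos [ 432.9 -334.1   27.2] yaw -144.62 q7 -1.11 gap 54.8 F [ 0.8 -1.2 -0.7]
shift cm [-0.14  0.03  0.22] rot [-0.03 -0.1  -0.02]
```

{"api": "move_arm", "payload": {
  "motion": [
    [0,0,0,0,0,-1.5,1],
    [0,0,0,0,0,-4,1],
    [0,0,0,0,0,-4,1],
    [0,0,0,-2,-2.3,-3,1],
    [0,0,0,-3,-3.4,0,1],
    [0,0,0,-3,-3.4,0,1],
    [0,0,0,-3,-3.4,0,1],
    [0,0,0,-3,-3.4,0,1],
    [0,0,0,-3,-3.4,0,1],
    [0,0,0,-2,-2.3,0,1]
  ]
}}

```text
t: 14.25
position: [500.0, -52.3, 166.1]
eef_rot: [0.885, -0.466, 0.004, 0.001]
force: [0.5, -0.8, -1.0]
finger_gap: 55.2
```

{"api": "move_arm", "payload": {
  "motion": [
    [0,0,-8.5,0,0,0,1],
    [0,0,-8.5,0,0,0,1],
    [0,0,-8.5,0,0,0,1],
    [0,0,-8.5,0,0,0,1],
    [0,0,-8.5,0,0,0,1],
    [0,0,-8.5,0,0,0,1],
    [0,0,-8.5,0,0,0,1],
    [0,0,-8.5,0,0,0,1],
    [0,0,-8.5,0,0,0,1],
    [0,0,0,0,0,0,1]
  ]
}}

```text
t: 15.25
position: [499.1, -46.6, 174.7]
eef_rot: [0.981, 0.191, 0.004, 0.004]
force: [0.0, 0.0, -0.6]
finger_gap: 55.0
```

```bash
python3 - <<'E'
from h import *
plan(*bw(0,-11.6),120,-1.55)
E
```

```text
t 15.25 pos [499.1 -46.6 174.7] yaw -67.92 q7 -0.76 gap 55.0 F [ 0.   0.  -0.6]
shift cm [ 2.5  -4.58  5.45] rot [ 6.300e-01 -2.000e-02 -6.637e+01]
```

{"api": "move_arm", "payload": {
  "motion": [
    [0,0,-8.5,0,0,0,1],
    [0,0,-8.5,0,0,0,1],
    [0,0,-8.5,0,0,0,1],
    [0,0,-8.5,0,0,0,1],
    [0,0,-8.5,0,0,0,1],
    [0,0,-8.5,0,0,0,1],
    [0,0,-8.5,0,0,0,1],
    [0,0,-7,0,0,0,1],
    [0,0,0,0,0,0,1]
  ]
}}

```text
t: 16.15
position: [496.9, -50.3, 179.4]
eef_rot: [0.717, 0.698, -0.001, 0.007]
force: [-0.2, 0.4, -0.9]
finger_gap: 54.8
```

```bash
python3 - <<'E'
from h import *
plan(*bw(0,-11.6),100,-1.55)
c=shot('wrist','w7')
plan(*bw(0,-11.6),100,-1.55)
E
```

```text
t 16.15 pos [496.9 -50.3 179.4] yaw -1.53 q7 0.18 gap 54.8 F [-0.2  0.4 -0.9]
shift cm [5.63 0.64 7.89] rot [0.49 0.57 0.01]
t 16.2 pos [497.  -50.3 179.4] yaw -1.74 q7 0.18 gap 55.1 F [-0.1  0.1 -1. ]
shift cm [5.63 0.62 7.89] rot [ 0.5   0.57 -0.19]
```

View pics/w7.png

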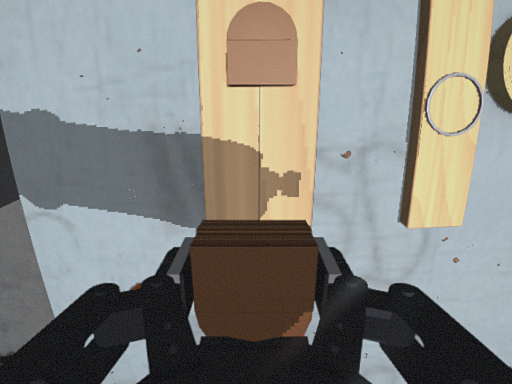

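```bash
python3 - <<'E'
from h import *
crop('w7',170,210,340,280,4.6,'g7');crop('w7',190,0,330,110,5.5,'g8')
E
```

```text
(no output)
```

View pics/g7.png

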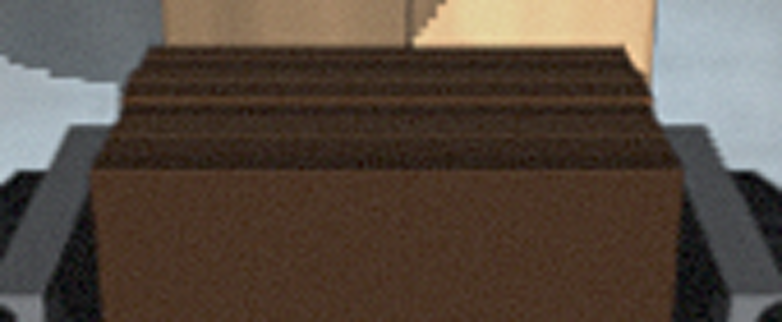

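View pics/g8.png

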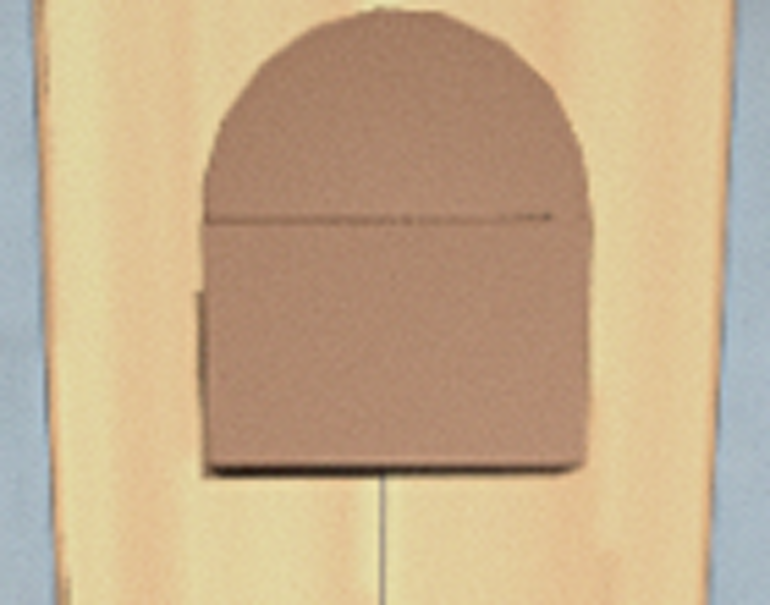

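```bash
python3 - <<'E'
from h import *
c=load('w7')
p=pix2w(c,unc([(92,168),(683,168)],170,210,4.6),184.2)
print(p, p.mean(0)-[497,-50.3,0])
B=(190,0,5.5)
h=pix2w(c,unc([(208,464),(585,464)],*B),47);l=pix2w(c,unc([(382,480),(382,600)],*B),15);e=pix2w(c,unc([(55,500),(712,500)],*B),15)
print(wb(h),wb(l),wb(e))
E
```

```text
[[470.38539881 -33.67871879 184.2       ]
 [525.35113072 -35.38299042 184.2       ]] [  0.86826476  15.7691454  184.2       ]
[[-26.57407593  19.7924036 ]
 [ 28.05450297  19.88348912]] [[-0.61576928 18.54618864]
 [-0.53185621 -0.61849182]] [[-54.24783399  15.62264434]
 [ 53.77312051  15.73421617]]
```

{"api": "move_arm", "payload": {
  "motion": [
    [0.5,0.6,-0.1,2.8,0.3,0,1],
    [0,0,0,2.8,0.3,2.5,1],
    [0,0,0,0,0,2.5,1],
    [0,0,0,0,0,2.5,1],
    [0,0,0,0,0,0,1],
    [0,0,0,0,0,0,1]
  ]
}}

```text
t: 16.8
position: [506.6, 5.8, 104.5]
eef_rot: [0.73, 0.683, 0.001, 0.002]
force: [0.2, 0.9, -1.5]
finger_gap: 54.7
```

```bash
python3 - <<'E'
from h import *
plan(*bw(0,-11.4),42,-1.55)
E
```

```text
t 16.8 pos [506.6   5.8 104.5] yaw -3.83 q7 0.09 gap 54.7 F [ 0.2  0.9 -1.5]
shift cm [-0.05 -0.12  6.25] rot [ 0.18  0.09 -2.28]
```

{"api": "move_arm", "payload": {
  "motion": [
    [0.2,0.1,-2.2,0,-0.1,2,1],
    [0,0,0,0,-0.1,2,1],
    [0,0,0,0,0,0,1],
    [0,0,0,0,0,0,1]
  ]
}}

```text
t: 17.2
position: [507.8, 4.4, 69.0]
eef_rot: [0.72, 0.694, 0.002, 0.003]
force: [-0.5, 0.5, -1.2]
finger_gap: 55.3
```

```bash
python3 - <<'E'
from h import *
plan(*bw(0,-11.4),42,-1.55)
E
```

```text
t 17.2 pos [507.8   4.4  69. ] yaw -2.15 q7 0.14 gap 55.3 F [-0.5  0.5 -1.2]
shift cm [ 0.07 -0.25  2.69] rot [ 0.39  0.04 -0.6 ]
```

{"api": "move_arm", "payload": {
  "motion": [
    [0.4,0,-0.6,0.1,-0.3,1.2,1],
    [0,0,0,0,0,0.8,1],
    [0,0,0,0,0,0,1],
    [0,0,0,0,0,0,1]
  ]
}}

```text
t: 17.6
position: [506.6, 5.4, 50.4]
eef_rot: [0.717, 0.697, 0.001, 0.002]
force: [0.2, 0.8, -1.3]
finger_gap: 55.1
```

```bash
python3 - <<'E'
from h import *
plan(*bw(0,-11.4),42,-1.55)
E
```

```text
t 17.6 pos [506.6   5.4  50.4] yaw -1.62 q7 0.16 gap 55.1 F [ 0.2  0.8 -1.3]
shift cm [-0.02 -0.11  0.84] rot [ 0.23  0.03 -0.07]
```

{"api": "move_arm", "payload": {
  "motion": [
    [0.2,0,-0.1,0,-0.1,0.4,1],
    [0,0,0,0,0,0.2,1],
    [0,0,0,0,0,0.1,1],
    [0,0,0,0,0,0,1],
    [0,0,0,0,0,0,1]
  ]
}}

```text
t: 18.1
position: [505.8, 5.3, 43.2]
eef_rot: [0.716, 0.698, 0.0, 0.0]
force: [-0.1, -0.0, -1.4]
finger_gap: 55.2
```

```bash
python3 - <<'E'
from h import *
plan(*bw(0,-11.4),42,-1.55)
E
```

```text
t 18.1 pos [505.8   5.3  43.2] yaw -1.53 q7 0.16 gap 55.2 F [-0.1 -0.  -1.4]
shift cm [-0.01 -0.03  0.12] rot [0.04 0.02 0.02]
```

{"api": "move_arm", "payload": {
  "motion": [
    [0,0,0,0,0,0.05,1],
    [0,0,0,0,0,0.05,1],
    [0,0,0,0,0,0.05,1]
  ]
}}

```text
t: 18.4
position: [505.9, 5.3, 41.9]
eef_rot: [0.717, 0.698, 0.0, 0.001]
force: [-2.0, -0.3, 8.6]
finger_gap: 55.0
```

{"api": "move_arm", "payload": {
  "motion": [
    [0,0,0,0,0,0,0],
    [0,0,0,0,0,0,0],
    [0,0,0,0,0,0,0],
    [0,0,0,0,0,0,0],
    [0,0,0,0,0,-1.5,0],
    [0,0,0,0,0,-4,0],
    [0,0,0,0,0,-4,0],
    [0,0,0,0,0,-4,0],
    [0,0,0,0,0,-2,0]
  ]
}}

```text
t: 19.3
position: [503.9, 5.1, 199.3]
eef_rot: [0.717, 0.697, -0.003, -0.002]
force: [-0.1, -0.5, -0.7]
finger_gap: 85.4
```

```bash
python3 - <<'E'
from h import *
plan(532,320,200,-1.55)
c=shot('wrist','w8')
crop('w8',170,0,340,300,2,'f8')
E
```

```text
t 19.3 pos [503.9   5.1 199.3] yaw -1.57 q7 0.07 gap 85.4 F [-0.1 -0.5 -0.7]
shift cm [31.55  1.95 -0.13] rot [-0.37  0.09 -0.02]
```

View pics/f8.png

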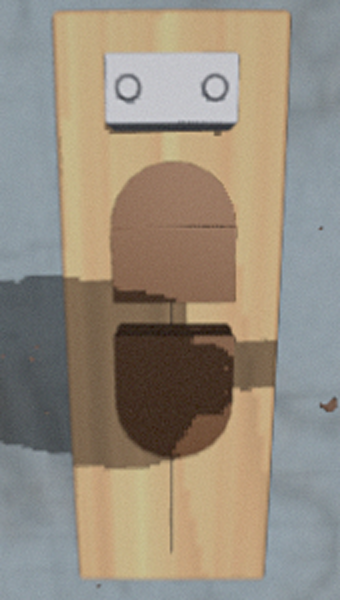

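```bash
python3 - <<'E'
from h import *
c=load('w8');A=(170,0,2)
h=pix2w(c,unc([(113,301),(236,301),(117,336),(232,336),(174,457)],*A),47);print(wb(h).round(1).tolist())
b=pix2w(c,unc([(53,12),(291,10),(80,577),(265,578)],*A),15);print(wb(b).round(1).tolist(),fit2d([(-55,150),(55,150),(-55,-150),(55,-150)],b))
f=pix2w(c,unc([(106,53),(240,53),(238,124),(106,125)],*A),47);print(wb(f).round(1).tolist())
E
```

```text
[[-27.3, 19.9], [28.7, 19.9], [-25.9, 3.6], [27.3, 3.6], [0.6, -57.2]]
[[-55.1, 148.9], [53.8, 149.5], [-54.9, -149.5], [55.0, -149.7]] (array([505.46631392,  16.41682132]), np.float64(-1.425228857196027), array([0.92356349, 0.65593077, 0.82424732, 0.3463706 ]))
[[-27.9, 123.8], [27.6, 123.7], [27.4, 95.6], [-28.5, 95.3]]
```

{"api": "move_arm", "payload": {
  "motion": [
    [-0.4,0.1,0,4.7,0.3,0,0],
    [0,0,0,4.7,0.3,0,0],
    [0,0,0,4.7,0.3,0,0],
    [0,0,0,4.7,0.3,0,0],
    [0,0,0,4.7,0.3,0,0],
    [0,0,0,4.7,0.3,0,0],
    [0,0,-8.5,3,0.3,2,0],
    [0,0,0,0,0,2,0],
    [0,0,0,0,0,0,0],
    [0,0,0,0,0,0,0]
  ]
}}

```text
t: 20.35
position: [537.3, 327.8, 161.1]
eef_rot: [0.663, 0.749, 0.004, 0.003]
force: [-0.3, -0.5, 0.4]
finger_gap: 85.4
```

```bash
python3 - <<'E'
from h import *
plan(532.4,364.4,120,9)
c=shot('wrist','w9')
plan(532.4,364.4,120,9)
E
```

```text
t 20.35 pos [537.3 327.8 161.1] yaw 6.92 q7 -0.33 gap 85.4 F [-0.3 -0.5  0.4]
shift cm [ 3.68 -0.09  4.12] rot [ 0.55 -0.08 -2.08]
t 20.4 pos [537.3 327.3 161.1] yaw 6.88 q7 -0.33 gap 85.1 F [ 0.5  0.1 -0.4]
shift cm [ 3.74 -0.08  4.12] rot [ 0.54 -0.06 -2.12]
```

View pics/w9.png

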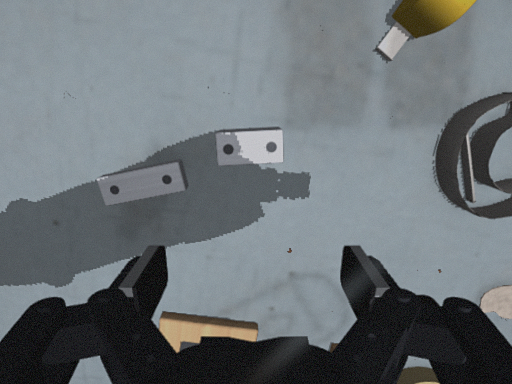

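The tall stop is at (250,147) and the low stop at (143,184). I'll crop and check the finger clearance to the low stop.

```bash
python3 - <<'E'
from h import *
crop('w9',90,115,300,215,3.8,'g9')
E
```

```text
(no output)
```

View pics/g9.png

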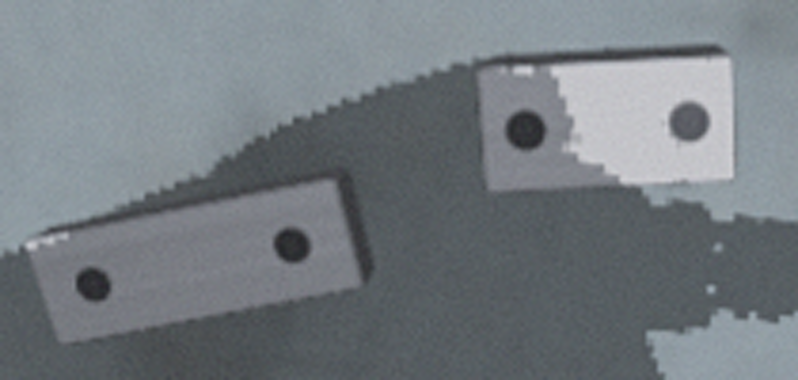

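```bash
python3 - <<'E'
from h import *
c=load('w9');A=(90,115,3.8)
p=pix2w(c,unc([(480,66),(733,56),(734,179),(488,190)],*A),32)
t,a,r=fit2d([(-28,14),(28,14),(28,-14),(-28,-14)],p);print(p[:,:2].round(1).tolist(),t,a,r)
l=pix2w(c,unc([(30,242),(338,180),(365,287),(62,343)],*A),16);print('low',l[:,:2].round(1).tolist())
plan(*t,100,a)
R=np.array([[np.cos(np.radians(a)),-np.sin(np.radians(a))],[np.sin(np.radians(a)),np.cos(np.radians(a))]])
print('low in tall frame',((l[:,:2]-t)@R).round(1).tolist())
E
```

```text
[[502.0, 374.5], [555.9, 383.2], [560.1, 356.5], [506.2, 347.6]] [531.05467355 365.44852904] 9.140754785825623 [0.88719658 0.7771275  0.94038135 0.6614469 ]
low [[394.5, 318.5], [469.3, 342.4], [477.1, 316.7], [401.9, 293.2]]
t 20.4 pos [537.3 327.3 161.1] yaw 6.88 q7 -0.33 gap 85.1 F [ 0.5  0.1 -0.4]
shift cm [ 3.85 -0.22  6.12] rot [ 0.54 -0.06 -2.26]
low in tall frame [[-142.3, -24.6], [-64.7, -13.0], [-61.0, -39.5], [-139.0, -50.8]]
```

{"api": "move_arm", "payload": {
  "motion": [
    [0.5,0,-2.2,2.0,-0.1,2.5,0.15],
    [0,0,0,2.0,-0.1,2.5,0.15],
    [0,0,0,0,0,1,0.15],
    [0,0,0,0,0,0,0.15],
    [0,0,0,0,0,0,0.15]
  ]
}}

```text
t: 20.9
position: [535.2, 361.6, 106.3]
eef_rot: [0.652, 0.758, 0.004, 0.003]
force: [0.5, 0.3, -0.4]
finger_gap: 72.5
```

```bash
python3 - <<'E'
from h import *
plan(530.7,367.4,26,9.1)
c=shot('wrist','w10')
P=[]
a=np.radians(9.14);R=np.array([[np.cos(a),-np.sin(a)],[np.sin(a),np.cos(a)]])
q=np.array([(-28,14),(28,14),(28,-14),(-28,-14)])@R.T+[531.05,365.45]
print(w2pix(c,np.c_[q,[32]*4]).round(1).tolist())
E
```

```text
t 20.9 pos [535.2 361.6 106.3] yaw 8.54 q7 -0.35 gap 72.5 F [ 0.5  0.3 -0.4]
shift cm [ 0.63 -0.43  8.03] rot [ 0.52 -0.06 -0.56]
[[205.2, 188.7], [288.1, 187.7], [287.2, 225.9], [207.6, 226.9]]
```

View pics/w10.png

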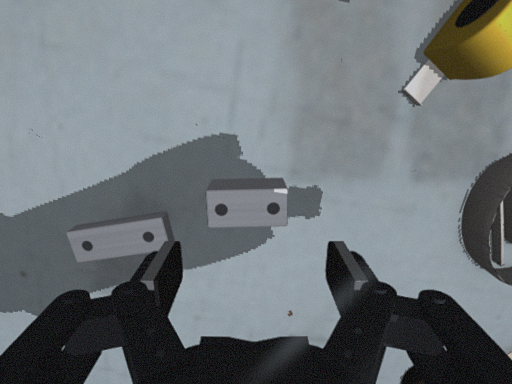

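{"api": "move_arm", "payload": {
  "motion": [
    [0.5,0,-0.5,0.6,-0.4,2.2,0.15],
    [0,0,0,0,-0.1,2.2,0.15],
    [0,0,0,0,0,0.7,0.15],
    [0,0,0,0,0,0,0.15],
    [0,0,0,0,0,0,0.15]
  ]
}}

```text
t: 21.45
position: [535.5, 363.4, 61.9]
eef_rot: [0.652, 0.758, 0.005, 0.002]
force: [0.1, 0.5, 0.3]
finger_gap: 73.2
```

```bash
python3 - <<'E'
from h import *
plan(530.7,367.4,26,9.1)
E
```

```text
t 21.45 pos [535.5 363.4  61.9] yaw 8.64 q7 -0.33 gap 73.2 F [0.1 0.5 0.3]
shift cm [ 0.46 -0.46  3.59] rot [ 0.62 -0.17 -0.45]
```

{"api": "move_arm", "payload": {
  "motion": [
    [0.6,-0.2,-0.4,0.4,-0.5,0.5,0.15],
    [0,0,0,0,-0.1,1.0,0.15],
    [0,0,0,0,0,0,0.15],
    [0,0,0,0,0,0,0.15]
  ]
}}

```text
t: 21.85
position: [529.8, 367.3, 48.4]
eef_rot: [0.649, 0.761, 0.001, 0.001]
force: [0.1, -0.3, -0.5]
finger_gap: 72.6
```

```bash
python3 - <<'E'
from h import *
plan(530.7,367.4,26,9.1)
E
```

```text
t 21.85 pos [529.8 367.3  48.4] yaw 9.06 q7 -0.33 gap 72.6 F [ 0.1 -0.3 -0.5]
shift cm [-0.01  0.08  2.24] rot [ 0.18 -0.06 -0.04]
```

{"api": "move_arm", "payload": {
  "motion": [
    [0.3,0,0,0,0,1.0,0.15],
    [0,0,0,0,0,0.9,0.15],
    [0,0,0,0,0,0,0.15],
    [0,0,0,0,0,0,0.15]
  ]
}}

```text
t: 22.25
position: [529.8, 367.1, 27.3]
eef_rot: [0.649, 0.761, -0.001, -0.001]
force: [0.2, 0.6, 0.0]
finger_gap: 72.7
```

```bash
python3 - <<'E'
from h import *
plan(530.7,367.4,26,9.1)
E
```

```text
t 22.25 pos [529.8 367.1  27.3] yaw 9.06 q7 -0.33 gap 72.7 F [0.2 0.6 0. ]
shift cm [0.01 0.1  0.13] rot [-0.18 -0.03 -0.04]
```

{"api": "move_arm", "payload": {
  "motion": [
    [-0.2,0,0,0,0.1,0,0.15],
    [0,0,0,0,0,0,1],
    [0,0,0,0,0,0,1],
    [0,0,0,0,0,0,1],
    [0,0,0,0,0,0,1],
    [0,0,0,0,0,0,1]
  ]
}}

```text
t: 22.85
position: [531.0, 367.3, 27.9]
eef_rot: [0.649, 0.761, 0.001, 0.0]
force: [-0.1, -0.7, -1.9]
finger_gap: 55.0
```

```bash
python3 - <<'E'
from h import *
plan(530.7,367.4,26,9.1)
E
```

```text
t 22.85 pos [531.  367.3  27.9] yaw 9.05 q7 -0.33 gap 55.0 F [-0.1 -0.7 -1.9]
shift cm [ 0.01 -0.03  0.19] rot [ 0.07 -0.04 -0.05]
```

{"api": "move_arm", "payload": {
  "motion": [
    [0,0,0,0,0,-1.5,1],
    [0,0,0,0,0,-4,1],
    [0,0,0,0,0,-4,1],
    [0,0,0,-2,-0.5,-3,1],
    [0,0,0,-4.5,-1,-1,1],
    [0,0,0,-4.6,-1,0,1],
    [0,0,0,-4.6,-1,0,1],
    [0,0,0,-4.6,-1,0,1],
    [0,0,0,-4.6,-1,0,1],
    [0,0,0,-4.6,-1,0,1]
  ]
}}

```text
t: 23.85
position: [514.1, 65.2, 176.5]
eef_rot: [0.644, 0.765, 0.007, 0.001]
force: [0.7, -0.8, -0.9]
finger_gap: 54.9
```

{"api": "move_arm", "payload": {
  "motion": [
    [0,0,0,-4.6,-1,0,1],
    [0,0,0,-4.6,-1,0,1],
    [0,0,0,-4.3,-1,0,1],
    [0,0,5,0,0,0,1],
    [0,0,5,0,0,0,1],
    [0,0,0,0,0,0,1],
    [0,0,0,0,0,0,1]
  ]
}}

```text
t: 24.55
position: [505.4, -90.9, 184.0]
eef_rot: [0.715, 0.699, 0.009, 0.006]
force: [0.2, 0.2, -0.5]
finger_gap: 55.2
```

```bash
python3 - <<'E'
from h import *
plan(*bw(0,-85.2),100,-1.55)
c=shot('wrist','w11')
plan(*bw(0,-85.2),100,-1.55)
E
```

```text
t 24.55 pos [505.4 -90.9 184. ] yaw -1.3 q7 0.28 gap 55.2 F [ 0.2  0.2 -0.5]
shift cm [ 2.19 -0.42  8.4 ] rot [ 1.18 -0.26  0.25]
t 24.6 pos [505.5 -90.8 184. ] yaw -1.29 q7 0.28 gap 55.1 F [ 0.  -0.  -0.3]
shift cm [ 2.19 -0.43  8.4 ] rot [ 1.19 -0.26  0.26]
```

View pics/w11.png

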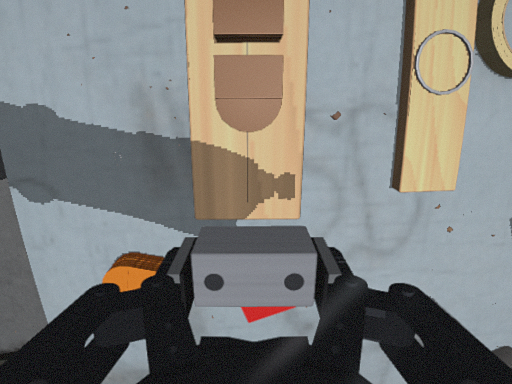

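```bash
python3 - <<'E'
from h import *
crop('w11',175,215,335,315,4.8,'g11')
crop('w11',180,40,320,140,5.5,'g12')
E
```

```text
(no output)
```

View pics/g11.png

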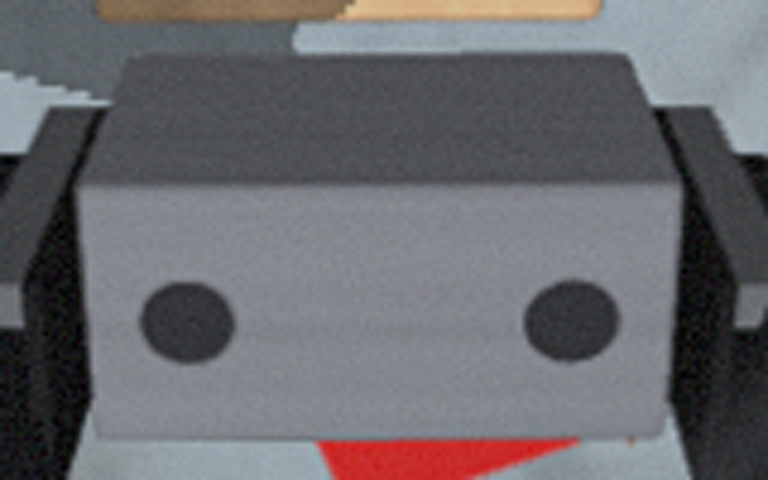

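View pics/g12.png

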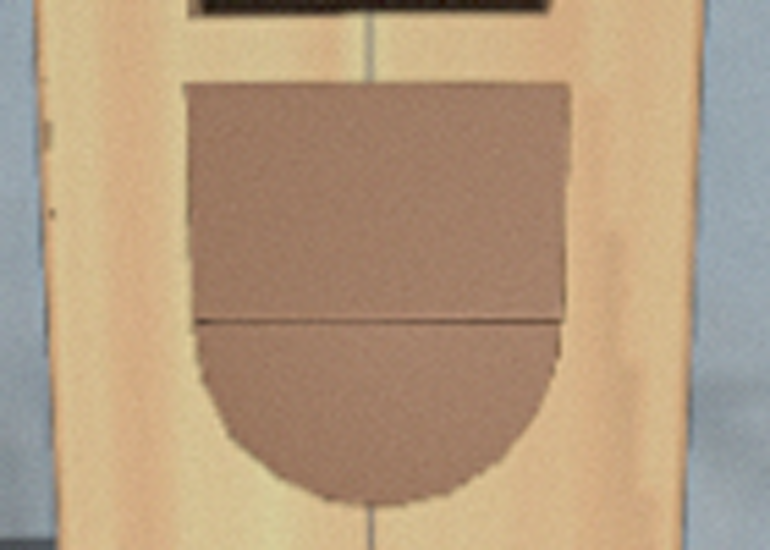

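```bash
python3 - <<'E'
from h import *
c=load('w11')
p=pix2w(c,unc([(80,184),(680,184),(95,438),(665,438)],175,215,4.8),188.1);print(p.round(1).tolist(),p.mean(0))
h=pix2w(c,unc([(187,84),(570,84),(378,506)],180,40,5.5),47);print(wb(h).round(1).tolist())
E
```

```text
[[479.0, -78.1, 188.1], [533.4, -79.9, 188.1], [478.0, -105.6, 188.1], [533.2, -107.7, 188.1]] [505.88982015 -92.83387884 188.1       ]
[[-26.8, 3.9], [28.8, 4.2], [0.9, -57.0]]
```

{"api": "move_arm", "payload": {
  "motion": [
    [1.1,-0.3,0.2,1.1,-0.3,2.5,1],
    [0,0,0,1.1,-0.1,2.5,1],
    [0,0,0,0,0,2.5,1],
    [0,0,0,0,0,0,1],
    [0,0,0,0,0,0,1]
  ]
}}

```text
t: 25.1
position: [504.8, -64.6, 109.5]
eef_rot: [0.711, 0.703, 0.002, 0.002]
force: [0.4, 0.0, -0.6]
finger_gap: 54.9
```

```bash
python3 - <<'E'
from h import *
plan(*bw(0.3,-84.9),43,-1.55)
E
```

```text
t 25.1 pos [504.8 -64.6 109.5] yaw -0.66 q7 0.27 gap 54.9 F [ 0.4  0.  -0.6]
shift cm [-0.38 -0.13  6.65] rot [ 0.33 -0.03  0.89]
```

{"api": "move_arm", "payload": {
  "motion": [
    [0.3,0,0.9,-0.4,-0.2,2,1],
    [0,0,0,0,-0.1,2,1],
    [0,0,0,0,0,0,1],
    [0,0,0,0,0,0,1]
  ]
}}

```text
t: 25.5
position: [505.5, -68.6, 74.1]
eef_rot: [0.716, 0.699, 0.003, 0.003]
force: [-0.1, -0.2, -0.8]
finger_gap: 55.3
```

```bash
python3 - <<'E'
from h import *
plan(*bw(0.3,-84.9),43,-1.55)
E
```

```text
t 25.5 pos [505.5 -68.6  74.1] yaw -1.38 q7 0.29 gap 55.3 F [-0.1 -0.2 -0.8]
shift cm [ 0.03 -0.2   3.11] rot [ 0.48 -0.03  0.17]
```

{"api": "move_arm", "payload": {
  "motion": [
    [0.5,0,0.2,0,-0.2,1.2,1],
    [0,0,0,0,0,1.2,1],
    [0,0,0,0,0,0,1],
    [0,0,0,0,0,0,1]
  ]
}}

```text
t: 25.9
position: [505.5, -68.6, 51.1]
eef_rot: [0.717, 0.697, 0.001, 0.001]
force: [0.4, -0.6, -1.5]
finger_gap: 54.9
```

```bash
python3 - <<'E'
from h import *
plan(*bw(0.3,-84.9),43,-1.55)
E
```

```text
t 25.9 pos [505.5 -68.6  51.1] yaw -1.55 q7 0.3 gap 54.9 F [ 0.4 -0.6 -1.5]
shift cm [ 0.03 -0.17  0.81] rot [ 0.21 -0.03  0.  ]
```

{"api": "move_arm", "payload": {
  "motion": [
    [0.2,0,0,0,-0.2,0.4,1],
    [0,0,0,0,0,0.2,1],
    [0,0,0,0,0,0.1,1],
    [0,0,0,0,0,0,1],
    [0,0,0,0,0,0,1]
  ]
}}

```text
t: 26.4
position: [503.4, -68.6, 43.9]
eef_rot: [0.717, 0.697, 0.0, -0.0]
force: [0.1, -0.2, -0.5]
finger_gap: 54.6
```

```bash
python3 - <<'E'
from h import *
plan(*bw(0.3,-84.9),43,-1.55)
E
```

```text
t 26.4 pos [503.4 -68.6  43.9] yaw -1.55 q7 0.3 gap 54.6 F [ 0.1 -0.2 -0.5]
shift cm [0.04 0.03 0.09] rot [ 0.01 -0.03 -0.  ]
```

{"api": "move_arm", "payload": {
  "motion": [
    [0,0,0,0,0,0.05,1],
    [0,0,0,0,0,0.05,1],
    [0,0,0,0,0,0.05,1]
  ]
}}

```text
t: 26.7
position: [503.7, -68.7, 42.5]
eef_rot: [0.717, 0.697, 0.0, 0.0]
force: [0.6, 0.3, -1.8]
finger_gap: 55.1
```

{"api": "move_arm", "payload": {
  "motion": [
    [0,0,0,0,0,0.05,1],
    [0,0,0,0,0,0.05,1]
  ]
}}

```text
t: 26.9
position: [503.7, -68.7, 42.5]
eef_rot: [0.717, 0.697, 0.001, 0.0]
force: [-1.6, -0.6, 6.9]
finger_gap: 55.1
```

{"api": "move_arm", "payload": {
  "motion": [
    [0,0,0,0,0,0,0],
    [0,0,0,0,0,0,0],
    [0,0,0,0,0,0,0],
    [0,0,0,0,0,0,0],
    [0,0,0,0,0,-1.5,0],
    [0,0,0,0,0,-4,0],
    [0,0,0,0,0,-4,0],
    [0,0,0,0,0,-4,0],
    [0,0,0,0,0,-4,0],
    [0,0,0,0,0,0,0]
  ]
}}

```text
t: 27.9
position: [503.0, -69.1, 222.9]
eef_rot: [0.717, 0.697, -0.001, -0.001]
force: [1.2, 0.5, -0.1]
finger_gap: 85.5
```

```bash
python3 - <<'E'
from h import *
plan(640,-20,220,-1.55)
c=shot('wrist','w12')
E
```

```text
t 27.9 pos [503.  -69.1 222.9] yaw -1.59 q7 0.21 gap 85.5 F [ 1.2  0.5 -0.1]
shift cm [ 5.29 13.55  0.26] rot [-0.11 -0.02 -0.04]
```

View pics/w12.png

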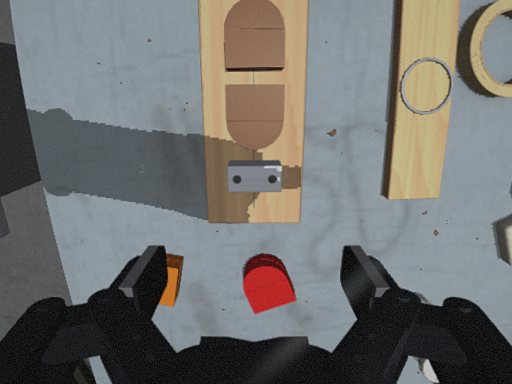

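{"api": "move_arm", "payload": {
  "motion": [
    [0,0,0,1,4.5,0,0],
    [0,0,0,1,4.5,0,0],
    [0,0,0,1,4.5,0,0],
    [0,0,0,1,4,0,0],
    [0,0,0,0,0,0,0],
    [0,0,0,0,0,0,0]
  ]
}}

```text
t: 28.55
position: [677.8, -31.8, 208.6]
eef_rot: [0.717, 0.697, -0.006, -0.008]
force: [-0.4, -0.0, -0.5]
finger_gap: 85.9
```

```bash
python3 - <<'E'
from h import *
crop('w12',190,70,320,230,3.7,'g13')
plan(685,17,220,-1.55)
c=shot('wrist','w13')
E
```

```text
t 28.55 pos [677.8 -31.8 208.6] yaw -1.67 q7 0.13 gap 85.9 F [-0.4 -0.  -0.5]
shift cm [ 4.91  0.55 -1.14] rot [-1.16 -0.18 -0.12]
```

View pics/w13.png

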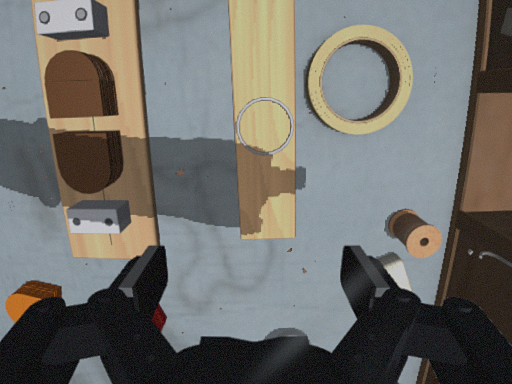

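View pics/g13.png

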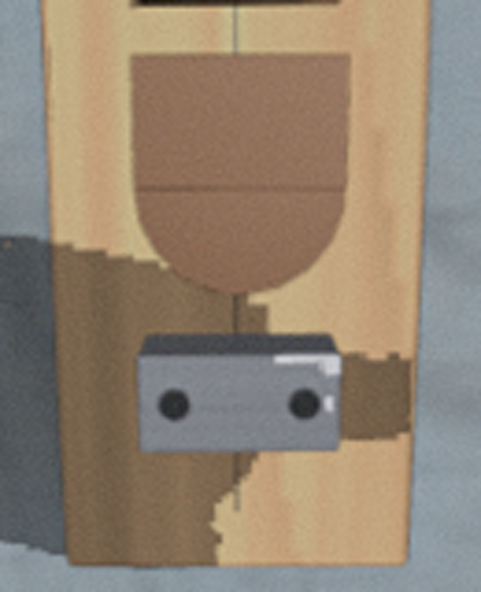

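```bash
python3 - <<'E'
from h import *
crop('w13',220,0,420,250,2.4,'g14')
c=load('w12');A=(190,70,3.7)
h=pix2w(c,unc([(140,353),(341,353),(340,450),(140,450),(240,293)],*A),47);print(wb(h).round(1).tolist())
E
```

```text
[[-26.8, -72.7], [27.6, -72.8], [28.1, -100.2], [-27.6, -100.2], [0.3, -56.4]]
```

View pics/g14.png

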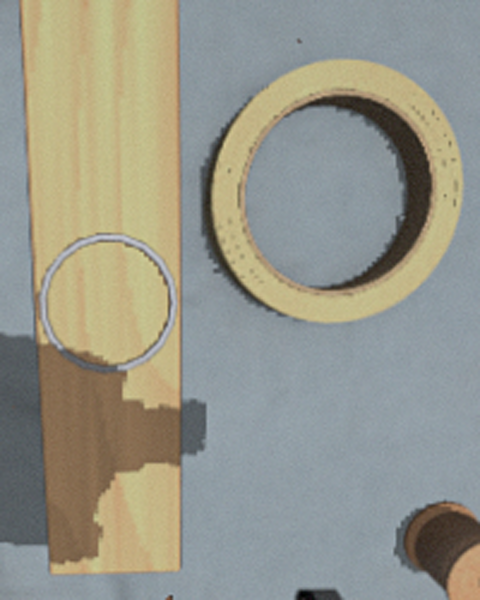

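```bash
python3 - <<'E'
from h import *
c=load('w13');A=(220,0,2.4)
e=pix2w(c,unc([(50,573),(181,572),(22,2),(181,2)],*A),20);r=pix2w(c,unc([(108,302),(41,302),(176,302)],*A),24)
print(e[:,:2].round(1).tolist(),r[:,:2].round(1).tolist())
mb=(e[0]+e[1])/2;mt=(e[2]+e[3])/2;d=mt-mb;a=np.degrees(np.arctan2(-d[0],d[1]));print('yaw',a)
ar=np.radians(a);n=np.array([-np.sin(ar),np.cos(ar)]);print('centre from end',mb[:2]+125*n)
for z in(20,40):
  q=pix2w(c,unc([(337,190),(213,190),(337,322)],*A),z);print(z,q[:,:2].round(1).tolist())
# side/top check
t=load('top0')
f=pix2w(t,unc([(407,141),(740,150),(739,230),(405,220)],110,120,4.4),20);print('top',f.round(1)[:,:2].tolist(),fit2d([(31,125),(31,-125),(-31,-125),(-31,125)],f))
print('ring',pix2w(t,unc([(572,183)],110,120,4.4),24))
E
```

```text
[[657.2, -104.8], [718.7, -105.5], [656.1, 135.7], [717.4, 133.7]] [[686.8, 19.7], [658.9, 20.5], [715.0, 19.0]]
yaw 0.27930558018445817
centre from end [687.31680549  19.8503808 ]
20 [[780.9, 62.5], [730.3, 63.3], [783.9, 9.0]]
40 [[774.6, 61.3], [727.2, 62.0], [777.4, 11.2]]
top [[714.6, 143.1], [715.9, -106.4], [654.3, -106.7], [653.9, 141.6]] (array([684.67618965,  17.91045849]), np.float64(0.2255902401418385), array([0.57098873, 0.6418667 , 0.54641721, 1.43098138]))
ring [[685.14413729  18.59193215  24.        ]]
```

{"api": "move_arm", "payload": {
  "motion": [
    [-1.1,-0.2,-1.8,1.6,0.4,2.5,0.15],
    [0,0,0,1.6,0.3,2.5,0.15],
    [0,0,0,0,0,2.5,0.15],
    [0,0,0,0,0,0,0.15],
    [0,0,0,0,0,0,0.15]
  ]
}}

```text
t: 29.1
position: [679.9, -1.3, 131.3]
eef_rot: [0.707, 0.707, -0.001, -0.001]
force: [-0.3, -0.4, 0.4]
finger_gap: 72.6
```

```bash
python3 - <<'E'
from h import *
plan(687,1.7,21,0.27)
c=shot('wrist','w14')
plan(687,1.7,21,0.27)
E
```

```text
t 29.1 pos [679.9  -1.3 131.3] yaw -0.03 q7 0.13 gap 72.6 F [-0.3 -0.4  0.4]
shift cm [ 0.31  0.75 11.03] rot [-0.2   0.01 -0.3 ]
t 29.15 pos [679.7  -1.6 131.3] yaw -0.05 q7 0.13 gap 72.9 F [-0.3 -0.2  0.5]
shift cm [ 0.34  0.77 11.03] rot [-0.22  0.02 -0.32]
```

View pics/w14.png

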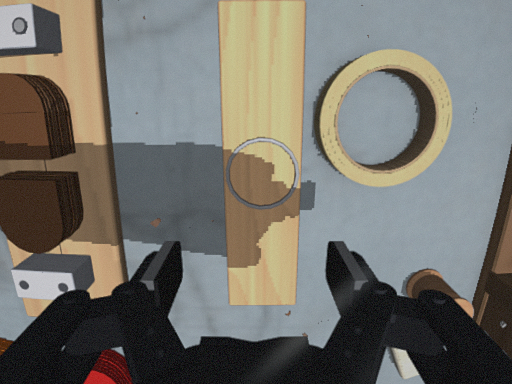

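```bash
python3 - <<'E'
from h import *
c=load('w14')
r=pix2w(c,[(263,172),(228,172),(299,172)],24);print(r.round(1).tolist())
e=pix2w(c,[(219,2),(304,2),(229.5,304),(296,304)],20);print(e.round(1).tolist())
print(pix2w(c,[(405,285),(385,120),(320,118),(385,186)],[40,25,25,25]).round(1).tolist())
E
```

```text
[[687.0, 20.5, 24.0], [659.9, 20.5, 24.0], [715.0, 20.5, 24.0]]
[[655.8, 141.1, 20.0], [714.9, 141.1, 20.0], [657.4, -104.9, 20.0], [718.7, -104.9, 20.0]]
[[806.5, -72.2, 40.0], [777.9, 60.8, 25.0], [728.8, 61.7, 25.0], [784.0, 9.6, 25.0]]
```

{"api": "move_arm", "payload": {
  "motion": [
    [-0.2,0,-0.4,0.3,0.8,2.5,0.15],
    [0,0,0,0,-0.1,2.5,0.15],
    [0,0,0,0,-0.1,2.0,0.15],
    [0,0,0,0,0,0,0.15],
    [0,0,0,0,0,0,0.15]
  ]
}}

```text
t: 29.65
position: [689.8, -2.3, 69.2]
eef_rot: [0.706, 0.708, 0.004, 0.005]
force: [0.4, -0.0, -0.1]
finger_gap: 72.5
```

```bash
python3 - <<'E'
from h import *
plan(687.1,2,21,0.4)
E
```

```text
t 29.65 pos [689.8  -2.3  69.2] yaw 0.14 q7 0.15 gap 72.5 F [ 0.4 -0.  -0.1]
shift cm [ 0.44 -0.33  4.82] rot [ 0.73  0.09 -0.26]
```

{"api": "move_arm", "payload": {
  "motion": [
    [0.7,0.1,-0.3,0.4,-0.4,1.5,0.15],
    [0,0,0,0,-0.1,1.5,0.15],
    [0,0,0,0,0,0,0.15],
    [0,0,0,0,0,0,0.15]
  ]
}}

```text
t: 30.05
position: [686.5, 1.6, 40.8]
eef_rot: [0.704, 0.71, 0.002, 0.002]
force: [0.1, 0.4, 0.2]
finger_gap: 72.3
```

```bash
python3 - <<'E'
from h import *
plan(687.1,2,21,0.4)
E
```

```text
t 30.05 pos [686.5   1.6  40.8] yaw 0.44 q7 0.16 gap 72.3 F [0.1 0.4 0.2]
shift cm [0.04 0.05 1.98] rot [ 0.29 -0.02  0.04]
```

{"api": "move_arm", "payload": {
  "motion": [
    [0.3,0,0,0,0,0.9,0.15],
    [0,0,0,0,0,0.6,0.15],
    [0,0,0,0,0,0,0.15],
    [0,0,0,0,0,0,0.15]
  ]
}}

```text
t: 30.45
position: [686.9, 1.5, 24.8]
eef_rot: [0.704, 0.71, 0.0, -0.0]
force: [0.3, 0.4, 0.6]
finger_gap: 72.5
```

```bash
python3 - <<'E'
from h import *
plan(687.1,2,21,0.4)
E
```

```text
t 30.45 pos [686.9   1.5  24.8] yaw 0.45 q7 0.16 gap 72.5 F [0.3 0.4 0.6]
shift cm [0.05 0.02 0.38] rot [-0.01 -0.01  0.05]
```

{"api": "move_arm", "payload": {
  "motion": [
    [0,0,0,0,0,0.2,0.15],
    [0,0,0,0,0,0.2,0.15],
    [0,0,0,0,0,0,0.15],
    [0,0,0,0,0,0,0.15]
  ]
}}

```text
t: 30.85
position: [687.2, 1.4, 20.9]
eef_rot: [0.704, 0.71, 0.0, 0.0]
force: [-0.2, 0.1, -0.2]
finger_gap: 72.8
```

```bash
python3 - <<'E'
from h import *
plan(687.1,2,21,0.4)
c=shot('wrist','w15')
E
```

```text
t 30.85 pos [687.2   1.4  20.9] yaw 0.44 q7 0.16 gap 72.8 F [-0.2  0.1 -0.2]
shift cm [ 0.06 -0.01 -0.01] rot [ 0.04 -0.01  0.04]
```

View pics/w15.png

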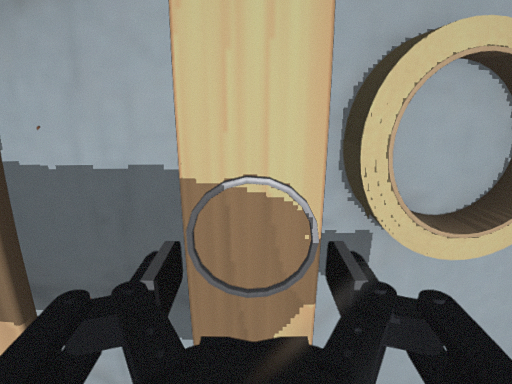

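{"api": "move_arm", "payload": {
  "motion": [
    [0,0,0,0,0,0,1],
    [0,0,0,0,0,0,1],
    [0,0,0,0,0,0,1],
    [0,0,0,0,0,0,1]
  ]
}}

```text
t: 31.3
position: [687.1, 1.4, 21.5]
eef_rot: [0.704, 0.71, 0.0, 0.0]
force: [-0.5, -0.4, 0.8]
finger_gap: 60.8
```

```bash
python3 - <<'E'
from h import *
c=load('w15')
print(pix2w(c,[(253,237)],24).round(1), pix2w(c,[(189,237),(318,237),(253,177),(253,296.5)],24).round(1).tolist())
plan(687.1,2,21,0.4)
E
```

```text
[[687.2  20.6  24. ]] [[659.7, 20.3, 24.0], [715.2, 20.7, 24.0], [687.0, 47.1, 24.0], [687.4, -9.7, 24.0]]
t 31.3 pos [687.1   1.4  21.5] yaw 0.44 q7 0.16 gap 60.8 F [-0.5 -0.4  0.8]
shift cm [ 0.06 -0.    0.05] rot [ 0.04 -0.02  0.04]
```

{"api": "move_arm", "payload": {
  "motion": [
    [0,0,0,0,0,-1,1],
    [0,0,0,0,0,-3,1],
    [0,0,0,0,0,-4,1],
    [0,0,0,0,0,-4,1],
    [0,0,0,0,-2,-2,1],
    [0,0,0,0.2,-4,0,1],
    [0,0,0,0.2,-4,0,1],
    [0,0,1,0.2,-4,0,1],
    [0,0,1,0.2,-3,0,1],
    [0,0,0,0,0,0,1]
  ]
}}

```text
t: 32.3
position: [508.9, 8.1, 169.5]
eef_rot: [0.717, 0.697, -0.0, -0.001]
force: [0.9, 0.3, -2.6]
finger_gap: 60.2
```

```bash
python3 - <<'E'
from h import *
plan(*bw(0.3,-6.7),100,-1.5)
c=shot('wrist','w16')
plan(*bw(0.3,-6.7),100,-1.5)
c=shot('side','s16')
crop('s16',130,130,350,310,3.4,'s16c')
E
```

```text
t 32.3 pos [508.9   8.1 169.5] yaw -1.67 q7 0.08 gap 60.2 F [ 0.9  0.3 -2.6]
shift cm [ 0.16 -0.29  6.95] rot [-0.1  -0.04 -0.17]
t 32.35 pos [511.2   8.  169.8] yaw -1.64 q7 0.08 gap 60.8 F [-0.1 -1.  -2.4]
shift cm [ 0.17 -0.54  6.98] rot [ 0.05 -0.03 -0.14]
```

View pics/w16.png

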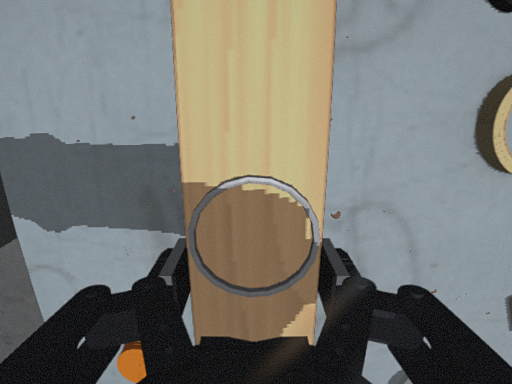

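View pics/s16c.png

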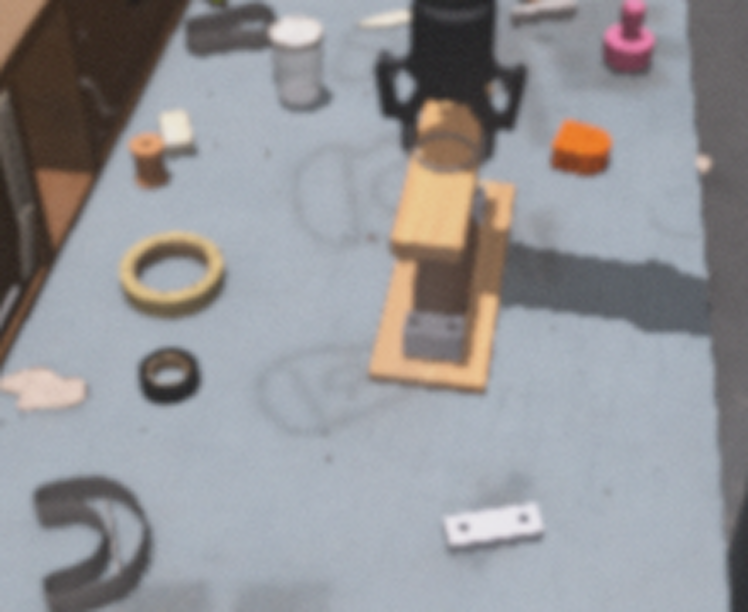

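{"api": "move_arm", "payload": {
  "motion": [
    [0,0,-0.1,0.2,-0.5,2,1],
    [0,0,0,0,-0.1,2.5,1],
    [0,0,0,0,0,2,1],
    [0,0,0,0,0,0,1],
    [0,0,0,0,0,0,1]
  ]
}}

```text
t: 32.9
position: [516.2, 10.0, 105.2]
eef_rot: [0.716, 0.698, 0.005, 0.005]
force: [-0.7, -0.5, -3.0]
finger_gap: 60.4
```

```bash
python3 - <<'E'
from h import *
plan(*bw(0.3,-6.7),69,-1.5)
E
```

```text
t 32.9 pos [516.2  10.  105.2] yaw -1.45 q7 0.12 gap 60.4 F [-0.7 -0.5 -3. ]
shift cm [-0.04 -1.07  3.61] rot [ 0.76 -0.01  0.05]
```

{"api": "move_arm", "payload": {
  "motion": [
    [0.8,0,0,0,-1.1,1,1],
    [0,0,0,0,-0.2,1,1],
    [0,0,0,0,0,0,1],
    [0,0,0,0,0,0,1]
  ]
}}

```text
t: 33.3
position: [504.4, 10.2, 85.5]
eef_rot: [0.716, 0.698, 0.001, 0.001]
force: [-0.0, 0.5, -2.2]
finger_gap: 60.3
```

```bash
python3 - <<'E'
from h import *
plan(*bw(0.3,-6.7),69,-1.5)
E
```

```text
t 33.3 pos [504.4  10.2  85.5] yaw -1.45 q7 0.13 gap 60.3 F [-0.   0.5 -2.2]
shift cm [-0.03  0.15  1.65] rot [ 0.1  -0.02  0.05]
```

{"api": "move_arm", "payload": {
  "motion": [
    [0.1,0,0,0,0.1,0.6,1],
    [0,0,0,0,0,0.4,1],
    [0,0,0,0,0,0.2,1],
    [0,0,0,0,0,0,1],
    [0,0,0,0,0,0,1]
  ]
}}

```text
t: 33.8
position: [506.3, 10.2, 73.1]
eef_rot: [0.716, 0.698, 0.001, 0.0]
force: [-0.1, -0.1, -2.9]
finger_gap: 60.5
```

```bash
python3 - <<'E'
from h import *
plan(*bw(0.3,-6.7),69,-1.5)
E
```

```text
t 33.8 pos [506.3  10.2  73.1] yaw -1.44 q7 0.14 gap 60.5 F [-0.1 -0.1 -2.9]
shift cm [-0.03 -0.04  0.41] rot [ 0.09 -0.03  0.06]
```

{"api": "move_arm", "payload": {
  "motion": [
    [0.1,0,0.1,0,0,0.2,1],
    [0,0,0,0,0,0.1,1],
    [0,0,0,0,0,0.05,1],
    [0,0,0,0,0,0,1]
  ]
}}

```text
t: 34.2
position: [506.5, 10.3, 69.5]
eef_rot: [0.717, 0.697, 0.0, -0.0]
force: [-0.2, 0.5, -3.2]
finger_gap: 61.1
```

```bash
python3 - <<'E'
from h import *
plan(*bw(0.3,-6.7),69,-1.5)
E
```

```text
t 34.2 pos [506.5  10.3  69.5] yaw -1.55 q7 0.14 gap 61.1 F [-0.2  0.5 -3.2]
shift cm [-0.04 -0.06  0.05] rot [ 0.02 -0.04 -0.05]
```

{"api": "move_arm", "payload": {
  "motion": [
    [0,0,0,0,-0.05,0.05,1],
    [0,0,0,0,0,0.05,1],
    [0,0,0,0,0,0.05,1]
  ]
}}

```text
t: 34.5
position: [506.1, 10.3, 68.3]
eef_rot: [0.717, 0.697, 0.001, -0.0]
force: [-1.2, -0.0, 6.2]
finger_gap: 60.8
```

{"api": "move_arm", "payload": {
  "motion": [
    [0,0,0,0,0,0,0],
    [0,0,0,0,0,0,0],
    [0,0,0,0,0,0,0],
    [0,0,0,0,0,0,0],
    [0,0,0,0,0,-1.5,0],
    [0,0,0,0,0,-4,0],
    [0,0,0,0,0,-4,0],
    [0,0,0,-2,0,-4,0],
    [0,0,0,-4,0,-4,0],
    [0,0,0,0,0,0,0]
  ]
}}

```text
t: 35.5
position: [504.7, -47.3, 245.5]
eef_rot: [0.716, 0.698, -0.0, 0.0]
force: [1.0, -0.3, 0.7]
finger_gap: 85.2
```

```bash
python3 - <<'E'
from h import *
plan(533,-359,200,-1.55)
c=shot('wrist','w17')
plan(533,-359,200,-1.55)
E
```

```text
t 35.5 pos [504.7 -47.3 245.5] yaw -1.42 q7 0.16 gap 85.2 F [ 1.  -0.3  0.7]
shift cm [-31.08   3.59   4.58] rot [0.03 0.05 0.13]
t 35.55 pos [504.1 -44.1 243.3] yaw -1.27 q7 0.16 gap 85.0 F [ 0.   0.8 -0.5]
shift cm [-31.42   3.6    4.28] rot [-0.15 -0.08  0.28]
```

View pics/w17.png

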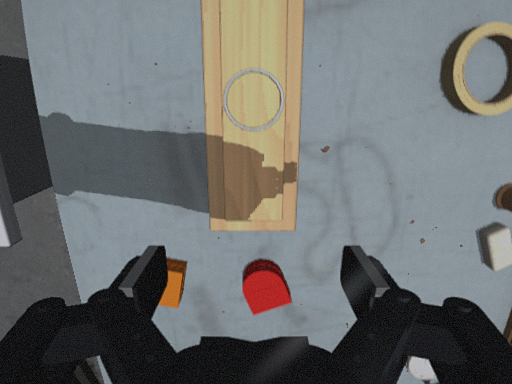

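{"api": "move_arm", "payload": {
  "motion": [
    [0,0,0,-4.5,0.4,0.5,0],
    [0,0,0,-4.5,0.4,0.5,0],
    [0,0,0,-4.5,0.4,0.5,0],
    [0,0,0,-4.5,0.4,0.5,0],
    [0,0,0,-4.5,0.4,0.5,0],
    [0,0,0,-4.5,0.4,0.5,0],
    [0,0,0,-4.5,0.4,0.5,0],
    [0,0,0,-2.5,0.4,0.5,0],
    [0,0,0,0,0,0,0],
    [0,0,0,0,0,0,0]
  ]
}}

```text
t: 36.55
position: [532.8, -381.5, 183.6]
eef_rot: [0.709, 0.705, 0.001, -0.012]
force: [-0.2, 0.7, 0.9]
finger_gap: 85.2
```

```bash
python3 - <<'E'
from h import *
plan(533,-355,200,-1.55)
c=shot('wrist','w18')
plan(533,-355,200,-1.55)
E
```

```text
t 36.55 pos [ 532.8 -381.5  183.6] yaw -0.31 q7 0.77 gap 85.2 F [-0.2  0.7  0.9]
shift cm [ 2.68 -0.02 -1.59] rot [-0.93 -1.06  1.23]
t 36.6 pos [ 532.6 -381.1  183.6] yaw -0.28 q7 0.77 gap 85.3 F [0.  0.5 0.3]
shift cm [ 2.64 -0.   -1.6 ] rot [-0.96 -1.06  1.26]
```

View pics/w18.png

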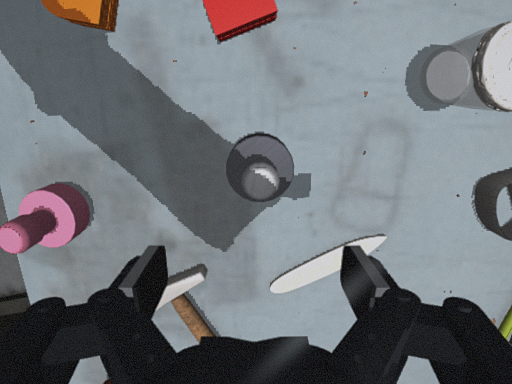

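The dark weight's body is at (260,166) and its handle top at (262,180). The pink look-alike is far left at (40,217).

```bash
python3 - <<'E'
from h import *
crop('w18',215,120,305,215,6.5,'g18')
E
```

```text
(no output)
```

View pics/g18.png

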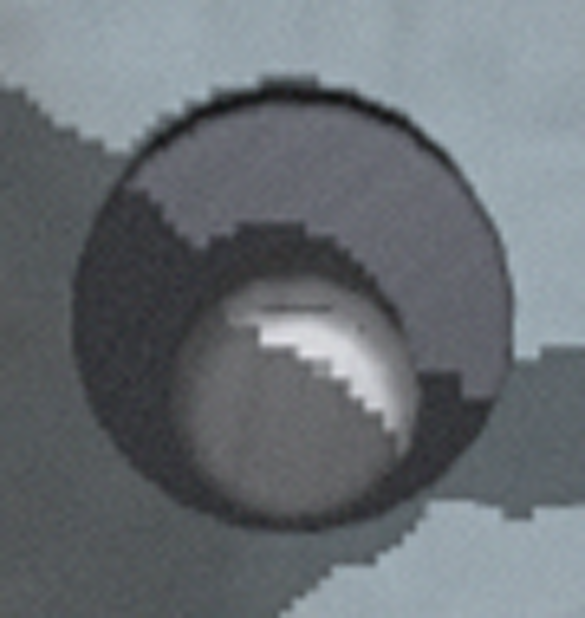

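```bash
python3 - <<'E'
from h import *
c=load('w18');A=(215,120,6.5)
print(pix2w(c,unc([(293,312),(75,312),(512,312),(298,397),(180,397),(415,397)],*A),[40,40,40,80,80,80]).round(1).tolist())
plan(534,-352,150,-1.55)
E
```

```text
[[536.2, -361.5, 40.0], [506.1, -361.4, 40.0], [566.4, -361.5, 40.0], [536.7, -363.7, 80.0], [522.7, -363.7, 80.0], [550.6, -363.7, 80.0]]
t 36.6 pos [ 532.6 -381.1  183.6] yaw -0.28 q7 0.77 gap 85.3 F [0.  0.5 0.3]
shift cm [2.85 0.18 3.41] rot [-0.96 -1.06  1.26]
```

{"api": "move_arm", "payload": {
  "motion": [
    [-0.9,-1.0,1.2,1.9,0.4,2.5,0],
    [0,0,0,0,0,2.0,0],
    [0,0,0,0,0,0,0],
    [0,0,0,0,0,0,0]
  ]
}}

```text
t: 37.0
position: [538.8, -353.7, 138.3]
eef_rot: [0.714, 0.7, 0.002, -0.001]
force: [0.3, -0.1, 0.8]
finger_gap: 85.5
```

```bash
python3 - <<'E'
from h import *
plan(536.4,-362.5,125,-1.55)
c=shot('wrist','w19')
crop('w19',190,180,330,340,3.7,'g19')
E
```

```text
t 37.0 pos [ 538.8 -353.7  138.3] yaw -1.13 q7 0.74 gap 85.5 F [ 0.3 -0.1  0.8]
shift cm [-0.89 -0.22  1.33] rot [ 0.06 -0.24  0.42]
```

View pics/g19.png

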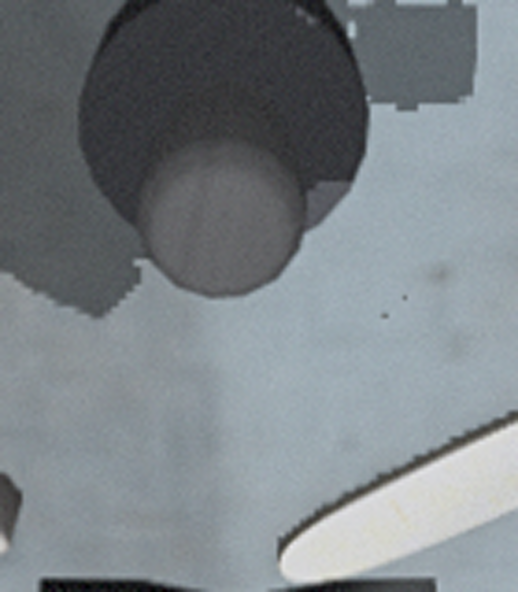

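```bash
python3 - <<'E'
from h import *
c=load('w19');A=(190,180,3.7)
print(pix2w(c,unc([(222,218),(140,218),(305,218),(222,140),(222,297),(80,118),(369,118)],*A),[84,82,82,82,82,40,40]).round(1).tolist())
plan(536.4,-362.5,125,-1.55)
E
```

```text
[[536.4, -362.7, 84.0], [522.0, -363.4, 82.0], [550.9, -364.0, 82.0], [536.7, -349.1, 82.0], [536.0, -379.3, 82.0], [506.1, -360.2, 40.0], [566.7, -361.4, 40.0]]
t 37.05 pos [ 538.7 -353.9  138.4] yaw -1.13 q7 0.74 gap 85.2 F [0.5 0.2 0.1]
shift cm [-0.87 -0.22  1.34] rot [ 0.06 -0.23  0.42]
```

{"api": "move_arm", "payload": {
  "motion": [
    [0,-0.2,0.4,-0.9,-0.2,1.0,0],
    [0,0,0,0,-0.1,1.0,0],
    [0,0,0,0,0,0,0],
    [0,0,0,0,0,0,0]
  ]
}}

```text
t: 37.45
position: [536.1, -364.7, 119.3]
eef_rot: [0.717, 0.697, 0.001, 0.002]
force: [-0.5, -0.5, 0.7]
finger_gap: 84.9
```

```bash
python3 - <<'E'
from h import *
plan(536.4,-362.5,77,-1.55)
E
```

```text
t 37.45 pos [ 536.1 -364.7  119.3] yaw -1.59 q7 0.75 gap 84.9 F [-0.5 -0.5  0.7]
shift cm [0.23 0.01 4.23] rot [ 0.25  0.12 -0.04]
```

{"api": "move_arm", "payload": {
  "motion": [
    [0.2,0.1,0,0.3,0,1.5,0],
    [0,0,0,0,-0.1,1.5,0],
    [0,0,0,0,0,0.5,0],
    [0,0,0,0,0,0,0],
    [0,0,0,0,0,0,0]
  ]
}}

```text
t: 37.95
position: [535.3, -361.3, 81.4]
eef_rot: [0.717, 0.697, 0.0, 0.0]
force: [0.4, -0.2, -0.2]
finger_gap: 85.4
```

```bash
python3 - <<'E'
from h import *
plan(536.4,-362.5,77,-1.55)
E
```

```text
t 37.95 pos [ 535.3 -361.3   81.4] yaw -1.62 q7 0.76 gap 85.4 F [ 0.4 -0.2 -0.2]
shift cm [-0.12  0.11  0.44] rot [ 0.02 -0.02 -0.07]
```

{"api": "move_arm", "payload": {
  "motion": [
    [0,0,-0.1,-0.1,0.1,0.3,0],
    [0,0,0,0,0,0,0],
    [0,0,0,0,0,0,0]
  ]
}}

```text
t: 38.25
position: [537.0, -362.7, 79.2]
eef_rot: [0.716, 0.698, 0.0, 0.001]
force: [-0.1, 0.2, -0.6]
finger_gap: 85.2
```

```bash
python3 - <<'E'
from h import *
plan(536.4,-362.5,77,-1.55)
E
```

```text
t 38.25 pos [ 537.  -362.7   79.2] yaw -1.5 q7 0.76 gap 85.2 F [-0.1  0.2 -0.6]
shift cm [ 0.02 -0.06  0.22] rot [0.11 0.03 0.05]
```

{"api": "move_arm", "payload": {
  "motion": [
    [0.1,0,0,0,0,0.15,0],
    [0,0,0,0,0,0,0.4],
    [0,0,0,0,0,0,0.5],
    [0,0,0,0,0,0,1],
    [0,0,0,0,0,0,1],
    [0,0,0,0,0,0,1],
    [0,0,0,0,0,0,1],
    [0,0,0,0,0,0,1]
  ]
}}

```text
t: 39.05
position: [537.0, -363.0, 78.6]
eef_rot: [0.716, 0.698, -0.0, 0.001]
force: [-0.8, 0.4, 0.6]
finger_gap: 28.1
```

```bash
python3 - <<'E'
from h import *
plan(536.4,-362.5,77,-1.55)
E
```

```text
t 39.05 pos [ 537.  -363.    78.6] yaw -1.51 q7 0.76 gap 28.1 F [-0.8  0.4  0.6]
shift cm [ 0.05 -0.06  0.16] rot [0.05 0.06 0.04]
```

{"api": "move_arm", "payload": {
  "motion": [
    [0,0,0,0,0,-1,1],
    [0,0,0,0,0,-3,1],
    [0,0,0,0,0,-4,1],
    [0,0,0,0,0,-4,1],
    [0,0,0,0,0,-3,1],
    [0,0,0,2,0,-1,1],
    [0,0,0,4,-0.5,0,1],
    [0,0,0,4,-0.5,0,1],
    [0,0,0,4,-0.5,0,1],
    [0,0,0,4,-0.5,0,1]
  ]
}}

```text
t: 40.05
position: [514.6, -180.9, 239.9]
eef_rot: [0.721, 0.693, -0.005, -0.008]
force: [0.8, 0.1, -8.1]
finger_gap: 27.8
```

```bash
python3 - <<'E'
from h import *
plan(506.4,28.1,220,-1.55)
E
```

```text
t 40.05 pos [ 514.6 -180.9  239.9] yaw -2.21 q7 0.42 gap 27.8 F [ 0.8  0.1 -8.1]
shift cm [20.85 -1.59  2.09] rot [-1.05 -0.21 -0.66]
```

{"api": "move_arm", "payload": {
  "motion": [
    [-1,-0.2,-0.6,4,-0.3,0,1],
    [0,0,0,4,-0.3,0,1],
    [0,0,0,4,-0.3,0,1],
    [0,0,0,1,0,0,1],
    [0,0,0,0,0,0,1],
    [0,0,0,0,0,0,1],
    [0,0,0,0,0,0,1]
  ]
}}

```text
t: 40.75
position: [503.5, -38.6, 238.5]
eef_rot: [0.714, 0.7, -0.002, -0.005]
force: [0.2, -0.7, -8.2]
finger_gap: 28.1
```

```bash
python3 - <<'E'
from h import *
plan(506.4,28.1,220,-1.55)
c=shot('wrist','w20')
plan(506.4,28.1,220,-1.55)
E
```

```text
t 40.75 pos [503.5 -38.6 238.5] yaw -1.09 q7 0.16 gap 28.1 F [ 0.2 -0.7 -8.2]
shift cm [6.67 0.18 1.87] rot [-0.62 -0.25  0.46]
t 40.8 pos [503.5 -39.1 238.5] yaw -1.13 q7 0.16 gap 27.9 F [ 0.3  0.9 -7.7]
shift cm [6.71 0.18 1.87] rot [-0.62 -0.24  0.41]
```

View pics/w20.png

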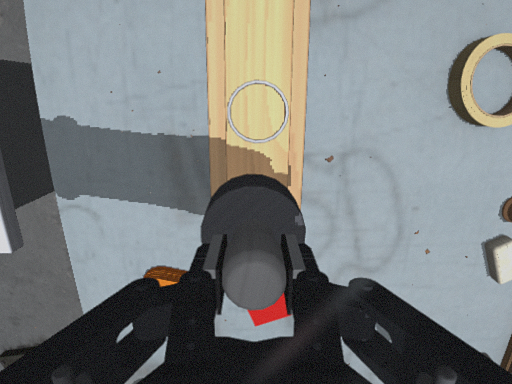

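```bash
python3 - <<'E'
from h import *
crop('w20',195,0,325,160,3.7,'g20');crop('w20',190,165,320,325,3.7,'g21')
E
```

```text
(no output)
```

View pics/g20.png

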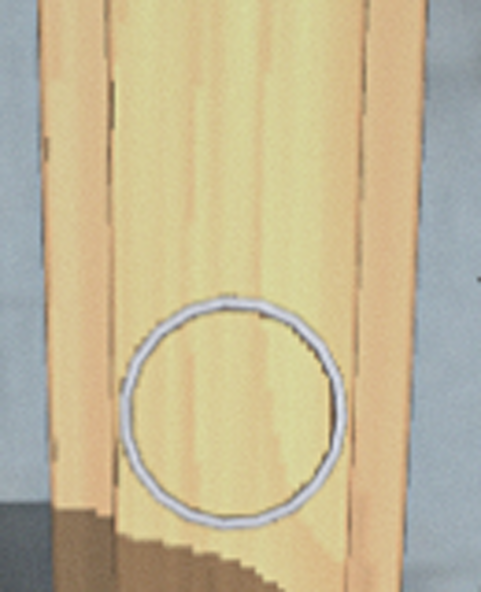

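View pics/g21.png

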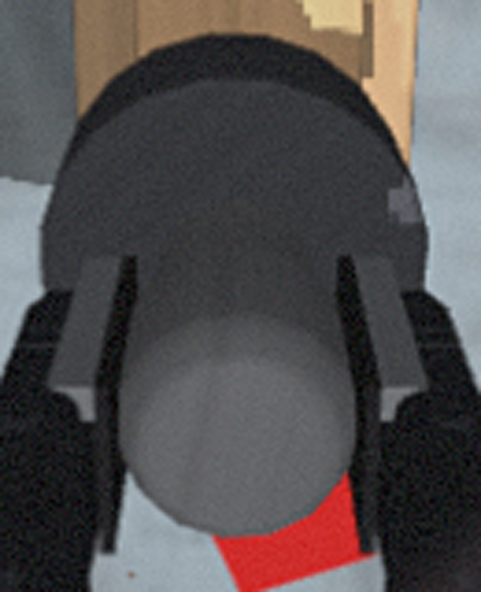

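```bash
python3 - <<'E'
from h import *
c=load('w20')
r=pix2w(c,unc([(234,412),(121,412),(347,412),(234,296),(234,529)],195,0,3.7),71);print(r.round(1).tolist(), 'ctr board',wb(r[:1]))
ends=pix2w(c,unc([(116,480),(351,480),(111,150),(360,150)],195,0,3.7),67);print('caul edges board',wb(ends).round(1).tolist())
# predicted circles
th=np.linspace(0,2*np.pi,73)
for off in(-2,0,2):
  for z,rad in((199.9,31),(243.5,15)):
    P=np.c_[503.5+rad*np.cos(th),-38.8+off+rad*np.sin(th),0*th+z]
    q=w2pix(c,P); q=(q-[190,165]+.5)*3.7-.5
    print(off,z,'l r t b',q.min(0).round(),q.max(0).round())
E
```

```text
[[507.1, 28.0, 71.0], [478.6, 28.6, 71.0], [535.4, 27.5, 71.0], [507.5, 55.8, 71.0], [506.6, -1.4, 71.0]] ctr board [[ 0.9618645  11.40175339]]
caul edges board [[-29.4, -6.1], [31.4, -5.5], [-29.5, 73.5], [30.8, 73.9]]
-2 199.9 l r t b [41. 88.] [435. 446.]
-2 243.5 l r t b [109. 324.] [358. 538.]
0 199.9 l r t b [40. 75.] [435. 436.]
0 243.5 l r t b [108. 309.] [358. 525.]
2 199.9 l r t b [39. 62.] [436. 426.]
2 243.5 l r t b [107. 293.] [359. 512.]
```

{"api": "move_arm", "payload": {
  "motion": [
    [-0.6,-0.2,0.3,2.2,0.1,0.5,1],
    [0,0,0,2.2,0.1,0.5,1],
    [0,0,0,2.2,0.1,0.5,1],
    [0,0,0,0,0,0,1],
    [0,0,0,0,0,0,1]
  ]
}}

```text
t: 41.3
position: [509.2, 19.6, 223.1]
eef_rot: [0.721, 0.693, -0.001, 0.002]
force: [-1.1, -1.3, -7.4]
finger_gap: 27.7
```

```bash
python3 - <<'E'
from h import *
plan(507.3,28.6,165,-1.55)
E
```

```text
t 41.3 pos [509.2  19.6 223.1] yaw -2.3 q7 0.02 gap 27.7 F [-1.1 -1.3 -7.4]
shift cm [ 0.91 -0.23  5.81] rot [ 0.05  0.2  -0.75]
```

{"api": "move_arm", "payload": {
  "motion": [
    [0,0.2,-0.7,0.9,-0.2,1.5,1],
    [0,0,0,0,0,2,1],
    [0,0,0,0,0,1,1],
    [0,0,0,0,0,0,1],
    [0,0,0,0,0,0,1]
  ]
}}

```text
t: 41.8
position: [509.4, 22.0, 178.3]
eef_rot: [0.72, 0.694, 0.001, 0.002]
force: [0.2, -0.7, -7.8]
finger_gap: 27.5
```

```bash
python3 - <<'E'
from h import *
plan(507.3,28.6,165,-1.55)
E
```

```text
t 41.8 pos [509.4  22.  178.3] yaw -2.13 q7 0.04 gap 27.5 F [ 0.2 -0.7 -7.8]
shift cm [ 0.66 -0.24  1.33] rot [ 0.23  0.13 -0.58]
```

{"api": "move_arm", "payload": {
  "motion": [
    [0.2,0.1,-0.5,0.7,-0.2,0.8,1],
    [0,0,0,0,0,0.4,1],
    [0,0,0,0,0,0,1],
    [0,0,0,0,0,0,1]
  ]
}}

```text
t: 42.2
position: [508.7, 29.1, 167.0]
eef_rot: [0.717, 0.697, 0.001, 0.001]
force: [0.3, 0.5, -7.7]
finger_gap: 27.4
```

```bash
python3 - <<'E'
from h import *
plan(507.3,28.6,146,-1.55)
c=shot('wrist','w21')
E
```

```text
t 42.2 pos [508.7  29.1 167. ] yaw -1.63 q7 0.05 gap 27.4 F [ 0.3  0.5 -7.7]
shift cm [-0.06 -0.15  2.1 ] rot [ 0.18  0.   -0.08]
```

View pics/w21.png

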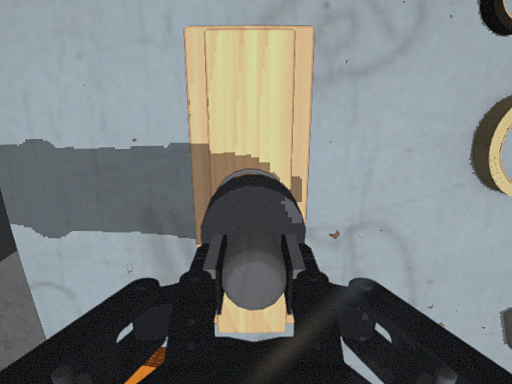

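```bash
python3 - <<'E'
from h import *
c=load('w21')
for y in (56.5,): print(w2pix(c,[[507.9,y,71],[507.9,y-3,71]]))
crop('w21',205,155,305,215,7,'g22')
s=shot('side','s21');crop('s21',190,100,300,250,4,'s21c')
E
```

```text
[[250.65900852 168.25438619]
 [250.78827603 172.23361   ]]
```

View pics/g22.png

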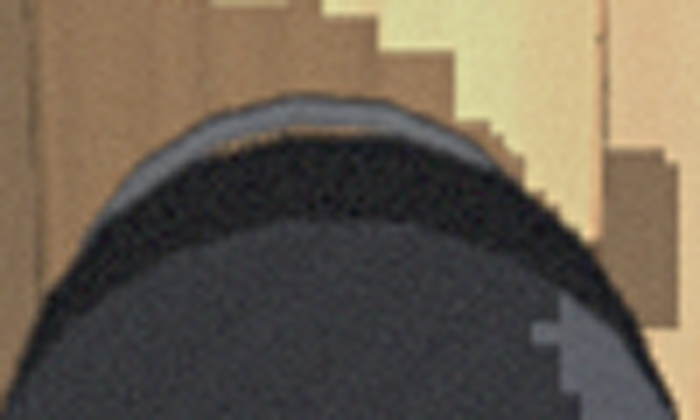

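View pics/s21c.png

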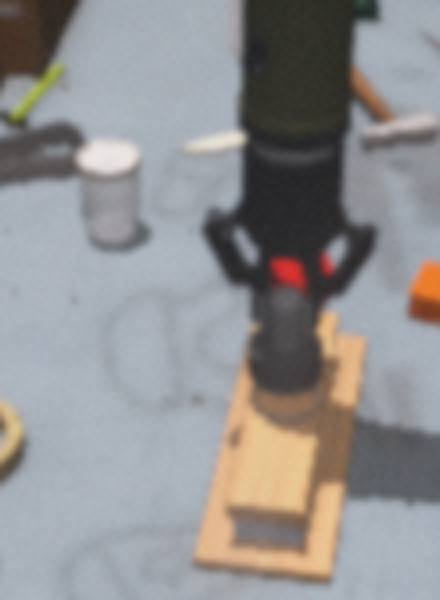

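{"api": "move_arm", "payload": {
  "motion": [
    [0.2,0,0,0,-0.2,0.5,1],
    [0,0,0,0,0,0.3,1],
    [0,0,0,0,0,0,1],
    [0,0,0,0,0,0,1]
  ]
}}

```text
t: 42.7
position: [506.8, 28.9, 158.7]
eef_rot: [0.717, 0.697, 0.0, 0.0]
force: [0.1, -0.3, -8.4]
finger_gap: 27.9
```

```bash
python3 - <<'E'
from h import *
plan(507.3,28.6,146,-1.55)
E
```

```text
t 42.7 pos [506.8  28.9 158.7] yaw -1.65 q7 0.05 gap 27.9 F [ 0.1 -0.3 -8.4]
shift cm [-0.03  0.05  1.27] rot [ 0.01  0.01 -0.1 ]
```

{"api": "move_arm", "payload": {
  "motion": [
    [0,0,0,0,0.05,0.4,1],
    [0,0,0,0,0,0.3,1],
    [0,0,0,0,0,0.2,1],
    [0,0,0,0,0,0,1],
    [0,0,0,0,0,0,1]
  ]
}}

```text
t: 43.2
position: [507.5, 28.9, 148.8]
eef_rot: [0.717, 0.697, 0.0, 0.0]
force: [0.1, 0.2, -7.8]
finger_gap: 27.7
```

```bash
python3 - <<'E'
from h import *
plan(507.3,28.6,146,-1.55)
E
```

```text
t 43.2 pos [507.5  28.9 148.8] yaw -1.65 q7 0.06 gap 27.7 F [ 0.1  0.2 -7.8]
shift cm [-0.03 -0.02  0.28] rot [ 0.01  0.01 -0.1 ]
```

Below ring-top height with no contact yet, so the foot is inside the ring. I'll settle gently.

{"api": "move_arm", "payload": {
  "motion": [
    [0,0,0,0,0,0.1,1],
    [0,0,0,0,0,0.1,1],
    [0,0,0,0,0,0.05,1],
    [0,0,0,0,0,0,1]
  ]
}}

```text
t: 43.6
position: [507.6, 28.9, 146.3]
eef_rot: [0.717, 0.697, 0.0, 0.0]
force: [-0.0, 0.0, -8.2]
finger_gap: 27.6
```

{"api": "move_arm", "payload": {
  "motion": [
    [0,0,0,0,0,0.05,1],
    [0,0,0,0,0,0.05,1],
    [0,0,0,0,0,0.05,1]
  ]
}}

```text
t: 43.9
position: [507.7, 29.0, 145.5]
eef_rot: [0.717, 0.697, 0.001, 0.0]
force: [-3.0, 0.8, 3.7]
finger_gap: 28.0
```

{"api": "move_arm", "payload": {
  "motion": [
    [0,0,0,0,0,0,0.5],
    [0,0,0,0,0,0,0.3],
    [0,0,0,0,0,0,0],
    [0,0,0,0,0,0,0],
    [0,0,0,0,0,0,0],
    [0,0,0,0,0,0,0],
    [0,0,0,0,0,0,0]
  ]
}}

```text
t: 44.6
position: [510.8, 28.8, 147.9]
eef_rot: [0.717, 0.697, 0.004, 0.003]
force: [0.4, -0.1, 0.1]
finger_gap: 85.4
```

{"api": "move_arm", "payload": {
  "motion": [
    [0,0,0,0,0,-1,0],
    [0,0,0,0,0,-2,0],
    [0,0,0,0,0,-3,0],
    [0,0,0,0,0,-4,0],
    [0,0,0,-3,0,-2,0],
    [0,0,0,-4,0,0,0],
    [0,0,0,-4,0,0,0],
    [0,0,0,0,0,0,0],
    [0,0,0,0,0,0,0]
  ]
}}

```text
t: 45.5
position: [506.5, -84.4, 278.8]
eef_rot: [0.716, 0.698, 0.004, 0.005]
force: [-0.4, 0.3, -1.1]
finger_gap: 85.3
```

```bash
python3 - <<'E'
from h import *
plan(507.3,28.6,146,-1.55)
c=shot('wrist','w22');s=shot('side','s22');t=shot('top','t22')
crop('s22',170,120,330,260,5,'s22c');crop('t22',110,120,400,300,2.7,'t22c')
E
```

```text
t 45.5 pos [506.5 -84.4 278.8] yaw -1.53 q7 0.23 gap 85.3 F [-0.4  0.3 -1.1]
shift cm [11.31 -0.4  13.27] rot [0.73 0.02 0.02]
```

View pics/w22.png

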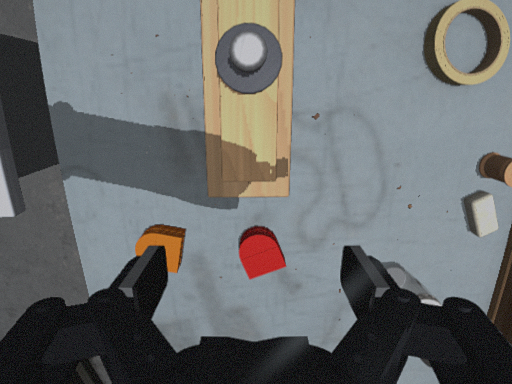

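View pics/s22c.png

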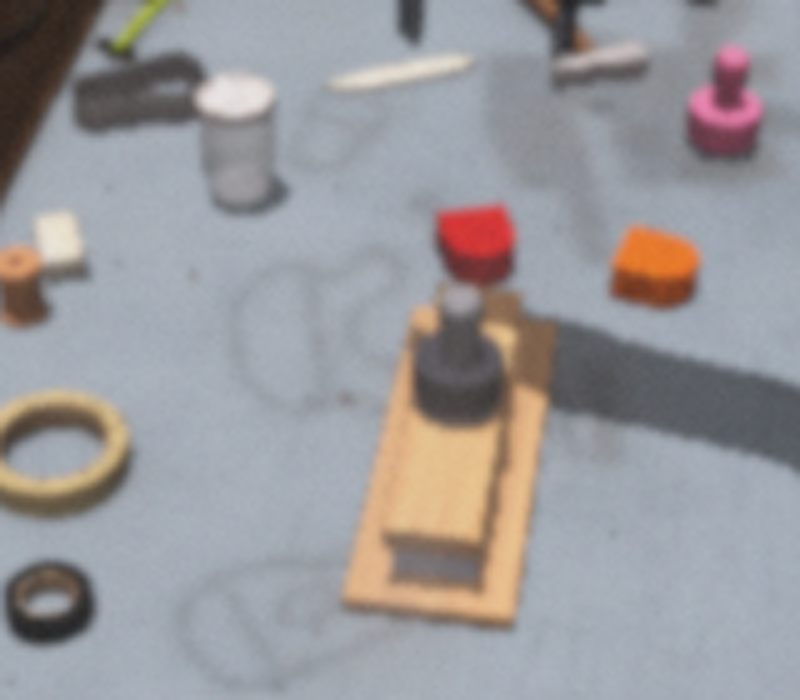

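View pics/t22c.png

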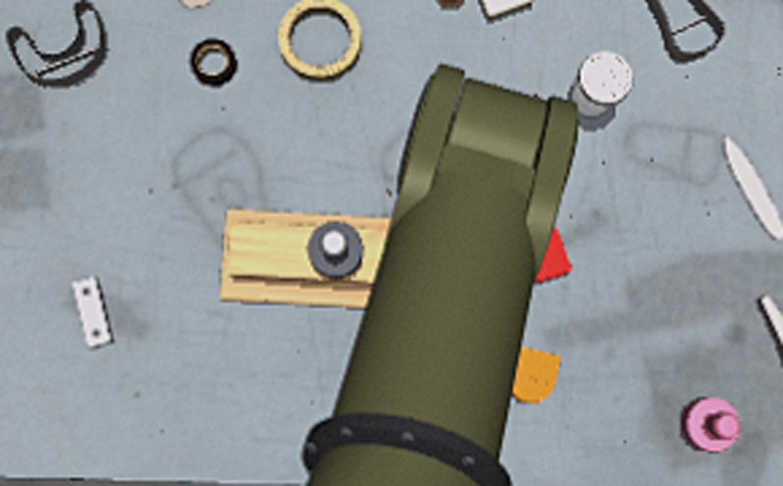

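```bash
python3 - <<'E'
from h import *
crop('w22',195,0,305,200,3,'g23')
E
```

```text
(no output)
```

View pics/g23.png

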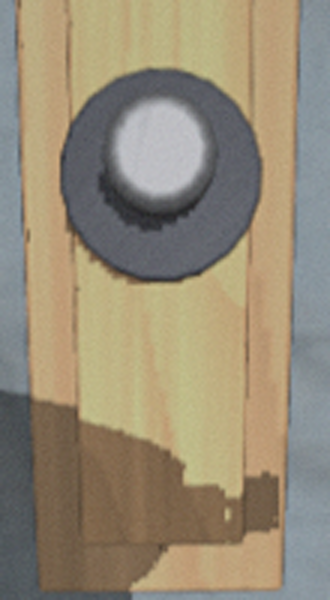

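```bash
python3 - <<'E'
from h import *
c=load('w22');A=(195,0,3)
p=pix2w(c,unc([(161,175),(159,155)],*A),[107,150]);print(p.round(1).tolist(),wb(p).round(1).tolist())
e=pix2w(c,unc([(81,544),(242,543),(70,60),(252,60)],*A),67);print(wb(e).round(1).tolist())
s=bot.observe();print(s['t'],s['position'],s['force'],np.abs(s['dq']).max())
E
```

```text
[[507.2, 28.4, 107.0], [506.9, 27.7, 150.0]] [[1.0, 11.8], [0.8, 11.2]]
[[-30.2, -114.1], [31.1, -113.9], [-29.5, 53.8], [31.5, 53.8]]
45.65 [506.61495817 -83.21165547 278.23468366] [-0.66123269  0.3137316  -0.05743568] 0.011152093973151768
```

```bash
python3 - <<'E'
from rig import bot
print(bot.hand_in())
E
```

```text
the job is handed in; nothing more can be done
None
```

I set up the press as asked and handed it in at about 45.7 s of the 115 s allowed. The hand-in gives no verdict.

- **Row:** fixed stop, heel, heel and tall stop stand along the middle line. The breasts face each other, and the gaps measured about 15–16 mm before the caul went on. The row is square to the line and centred within about 1 mm.
- **Caul:** it lies centred within about 1 mm and reaches over both stops. Its near end is 13 mm past the tall stop. I calculated the far end from the caul's length (about 12 mm past the fixed stop), and the side view shows the caul covering that stop. It looks level in the side view, and the measured edges agree with that.
- **Weight:** it stands upright in the ring, within about 0.5 mm of the ring's centre, and the arm is clear of it.
- **Contact:** every part was lowered until it just touched, and no force reading went above 9 N.
- **Left alone:** I moved none of the low stop, jar, black tape, or the red, orange and pink look-alikes. All of them can be seen in the last pictures.

When I let go of the weight, the arm sprang back about 3 mm. The last pictures show the weight did not shift. The heel gaps could not be measured again once the caul covered them.

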